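Close the filter holder's over-centre clamp with its extension bar

ROBOT

A 6-joint arm with a two-finger parallel gripper is mounted at the origin on a cart in front of the work surface, level with it; the furniture and walls round the work are solid. World frame = base frame: x ahead of the robot, y to its left, z up, the work surface at z = 0. Lengths are in m, angles in rad, forces in N, time in s.
With the tool pointing down it reaches from about 0.375 to 0.975 m from the base axis. Payload 3.8 kg.
Tool frame: the origin (TCP) lies on the centre line of the jaws, within the pads' length; the fingertips stand 14 mm ahead of it and the grasp point (between the pads) lies 5 mm behind it (bot.finger_overhang is the distance from the TCP to the fingertips, in m); y points along the fingers, x is the direction in which the jaws open and shut, and the axes are right-handed (so a half turn about y gives the same grasp; the last joint's range is limited). The gripper opens to 85 mm and grips with 20 to 120 N. Pads are 22 mm wide; open, the fingers measure 114 mm over their backs; the gripper's body (76 mm by 85 mm) begins 54 mm behind the grasp point. The pads swing forward as they close: fully open they stand 13 mm farther back than shut.
Start: joints at [-1.23, 0.264, 1.604, -0, 1.274, -0.037], TCP at [0.249, -0.627, 0.245] pointing down, gripper open.
Joint ranges: [-2.63, 2.63], [-0.94, 2.18], [0.31, 2.57], [-1.31, 4.45], [0, 2.66], [-2.55, 2.55]. Speed limits (rad/s): [2.57, 2.57, 3.14, 3.14, 3.14, 3.14].

INTERFACE

Orientations are given as a rotation vector (axis times angle).
In Python, from workcell import readout, read_camera, bot, spotter gives the robot as it stands.
- The arm moves only by the tool jog_arm, never from a script. Its argument "increments" is a list of rows, each a list of 7 numbers: the shift along the tool's x, y, z in m, then the turn, a rotation vector about the tool's x, y, z in rad, then the opening, from 0 (shut) to 1 (fully open). A call has 1 to 10 rows; each row shifts and turns the pose as measured when the row begins, along the tool's axes as they then stand; what a row does not reach is not made up. A row lasts 1/8 s, in which the tool goes at most 62.5 mm and 10.7 degrees, less where a joint would pass 70% of its speed; a pose out of reach is approached as far as the arm can. A call with a gripper value outside its range is refused whole. The fingers move at their own pace and stop on an object; "force" is the grip in N (left out, the last holds). Time passes only in rows, so rows that do not move let the fingers close. It gives the time, the measured TCP pose, the force and the opening at its end, in the units of the state.
- readout.read_state(): the state, without advancing time (a new reading comes with each control period).
- read_camera(name): name is "scene" or "side" or "wrist"; returns a dict with "img" (400x640x3 uint8, blue, green, red), "range_z" (400x640 float32, m along the optical axis (not along the pixel's ray), 0 where there is no reading), "fx", "fy", "cx", "cy" (pixels), "world_from_camera" (4x4, takes a point from camera to world coordinates). Camera axes: x right, y down, z forward; pixel columns grow to the right and rows downward; lengths in m; the calibration is good to about 2 mm. A picture is of the moment at which its call begins.
- bot.finish_job(): hands the job in, once; it reports no verdict.
Trained networks look in a picture, given as the dict that the camera call returned (one of the last four; its "shot" number tells which), for a name from the list of things; names that differ only in an ending like _2 or _b are one class to them, and where a whole thing is asked for, a point or a joint stands for the part that bears it (a point fixed in the world has none). Each returns a list of dicts, best first, with "p" (0 to 1); they miss things now and then, are a little off and sometimes report something else, mostly with a low value. They report only what shows in the picture. A call takes as long as a camera call. They do not tell look-alikes from the thing itself.
- spotter.masks_of(picture, thing): "mask" (400x640 bool, what is visible of it) and "location" ([column, row] in pixels, amid what is visible of it).
- spotter.spot_point(picture, thing): "location" ([column, row] in pixels: a listed point, or the origin of a listed thing).
The state is a dict: "time": time; "q": joint angles; "joint_vel": joint speeds; "joint_torque": joint torques, N m; "tool_pos": TCP position; "tcp_rot": TCP orientation; "wrist_force": force on the tool from outside, world axes, zero at the start; "torque": the same for the moment, N m; "width": opening from 0.0 (shut) to 1.0 (fully open).
Only numpy, scipy, OpenCV 4.12 (cv2) and the standard library are available. Lean on these libraries where they do the work, as an engineer would, in place of code of your own. Each camera call takes 0.05 s, during which the arm holds its last target. There are 200 camera calls.

TASK

Close the filter holder's toggle clamp with its extension bar: take the square bar off its rest, slide its flared mouth over the stub lever right up to the collar, and with it swing the lever anticlockwise (seen from above) past its dead point until it stands locked on its stop, without ramming or leaning hard on it. Then draw the bar off and lay it back in its rest; do not push the lever with the gripper itself, and leave everything else on the bench alone.

Things in the scene. Friction and masses are not known exactly. Their poses are not given: they have to be found in the camera images.
- fixture: Filter-holder fixture, fixed: grey plate 188 x 100 mm, top 16 mm high; nothing on it is higher than 112 mm. Origin on the bench under the lever pivot; x runs from the pivot along the plunger to the holder (plate from x = -58 to +130 mm). The lever turns a crank that drives the plunger: spring-loaded, over-centre.
- pivot (a point): Point on the lever's vertical pivot axis (fixed), at the height of the stub lever's centre line, 92 mm above the bench. Short of the dead point the lever springs back open when let go; past it the spring itself drives it the last 0.087 rad (5 deg) on to a hard stop and holds it there with 0.15 to 0.4 N m.
- collar (a point): Centre of the outer face of the stub's collar (32 mm disc), 40 mm from the pivot, 92 mm above the bench; x outward along the stub. The stub's angle on its crank (up to 0.15 rad) and the spring setting, so the open position (up to 0.25 rad), differ unseen from set-up to set-up: the dead point comes 0.75 to 1.3 rad after the open position and must be felt.
- stub_tip (a point): Tip of the stub lever: a plain level rod, 12 mm in diameter with a round end, 60 mm from collar face to tip, 92 mm above the bench; x outward. It points roughly toward the robot and closes anticlockwise seen from above (from the robot's left to its right). Resisting torque rises to a peak of 0.5 to 1.9 N m about half-way, then falls to 0 at the dead point and reverses.
- pad (a point): Middle of the rubber face of the movable half of the filter holder, a 54 mm disc on the plunger, 58 mm above the bench; it moves along the fixture's x as the lever turns, 7 to 18 mm in all, and stands still near the dead point.
- holder_face (a point): Middle of the face of the fixed half of the holder. Closed and locked, the pad is within about 0.5 mm of this point.
- rest: Bar rest, fixed: plate 170 x 60 x 8 mm with two aluminium saddles at x = +62 and -62 mm, each 12 mm long. Saddle slot 27 mm wide, its floor 43.5 mm above the bench, its flared lips up to 70 mm high and 55 mm apart over all. Origin on the bench below the middle; x along the slots.
- rest_seat (a point): Where the middle of the bar lies when it rests in the saddles: over the middle of the rest, 54 mm above the bench; x axis along the slots.
- bar_center (a point): Middle of the loose bar (its centre of mass): steel square tube 200 mm long, 21 x 21 mm outside, bore 15 x 15 mm, about 0.25 kg; x along the tube toward its flared mouth, z up. The last 20 mm flare to about 34 mm outside, 26 mm inside; black plug at the other end. Starts in the rest, mouth away from the robot; 110 mm between the saddles are free to grasp.
- bar_mouth (a point): Centre of the bar's open mouth, 100 mm from the middle along its x. The bore is deeper than the stub is long, so the bar goes on until the mouth's rim meets the collar; the mouth is then within about 5 mm of the collar face.
- tape_roll: Bystander: roll of adhesive tape lying flat, 60 mm across, 19 mm high; origin at the centre of its underside. To be left alone.
- marker: Bystander: white marker pen lying on the bench, 132 mm long, 14 mm thick; origin at the centre of its underside. To be left alone.
- tip_box: Bystander: closed pipette-tip box, 83 x 121 x 72 mm; origin at the centre of its underside. To be left alone.
- small_bottle: Bystander: clear screw-cap bottle standing, 72 mm across, 139 mm high; origin at the centre of its underside. To be left alone.
- beaker: Bystander: empty beaker standing, 74 mm across, 80 mm high; origin at the centre of its underside. To be left alone.
There are look-alikes about, which are no part of the job. Of the things that look like the part that bears bar_center, the largest one is meant.

How it is judged:
On the way, in this order (a step that is already met when the one before it is completed fails the run):
1. the bar is on the stub lever, its mouth within 10 mm of the collar (distance between bar_mouth and collar below 0.01 m), for 0.2 s.
2. the holder is closed (pad within 1.2 mm of the fixed face) with the bar still on the stub (distance between pad and holder_face below 0.0012 m and distance between bar_mouth and collar below 0.035 m), for 0.2 s.
At the end, for the whole second after the job is handed in: The clamp stays closed by itself, past its dead point (pad within 1.2 mm of the fixed face), and the bar lies at rest in both saddles: its middle within 16 mm of the seat seen from above and 50 to 58 mm above the bench, its length along the slots within 0.1 rad (distance between pad and holder_face below 0.0012 m and horizontal distance between bar_center and rest_seat below 0.016 m and z of bar_center in the frame of rest between 0.05 and 0.058 m and angle between the x axis of bar_center and the x axis of rest, either way round below 0.1 rad and linear speed of bar below 0.02 m/s); the robot touches nothing.
It fails at once if the bar is forced against the lever with more than 40 N (rammed on, or leaned on against the stop) (contact force between bar and stub above 40 N).
It fails at once if the robot pushes the stub lever directly, without the bar (contact force between any of the fingers, the arm and stub above 3 N).
It fails at once if a bystander is moved by more than 30 mm (distance of any of tape_roll, marker, tip_box, small_bottle, beaker from where it was at the start of the episode above 0.03 m).
It also fails if it takes over 72 s, if anything falls off the work surface, if the arm or the gripper's body presses on something with over 40 N, if the wrist force passes 120 N, or if a joint passes its speed limit or range.

## Working session

There is one attempt and no reset: what is moved stays moved. The work goes in short steps, Python scripts to look and compute and a tool call to move; the robot and the scene stay as the last step left them, time stands still between calls to the robot, and variables do not carry over. Pictures are saved under pics/ and viewed, about 8 in all and at most 12, crops included, and the job is handed in when it is done.

Besides the shell and the picture viewer there is one more tool, called after "Request:" by a JSON object that holds its "api" and its "payload". jog_arm: Moves the arm, as the interface text tells. Its arguments: {"type":"object","properties":{"increments":{"type":"array"},"force":{"type":"number"}},"required":["increments"]}

```bash
ls; mkdir -p pics; cat > h.py <<'E'
import numpy as np, cv2
from scipy.spatial.transform import Rotation as R
from workcell import readout, read_camera, bot, spotter
def p3(c,u,v,z=None,h=None):
    T=c["world_from_camera"]; d=np.array([(u-c["cx"])/c["fx"],(v-c["cy"])/c["fy"],1.])
    if h is not None:
        w=T[:3,:3]@d; return T[:3,3]+w*(h-T[2,3])/w[2]
    if z is None:
        p=c["range_z"][int(v)-2:int(v)+3,int(u)-2:int(u)+3]; p=p[p>0]; z=np.median(p) if p.size else np.nan
    return (T@np.append(d*z,1))[:3]
def proj(c,P):
    q=np.linalg.inv(c["world_from_camera"])@np.append(P,1); return c["fx"]*q[0]/q[2]+c["cx"],c["fy"]*q[1]/q[2]+c["cy"]
def mcloud(c,m):
    v,u=np.nonzero(m&(c["range_z"]>0)); z=c["range_z"][v,u]
    T=c["world_from_camera"]; P=np.c_[(u-c["cx"])/c["fx"]*z,(v-c["cy"])/c["fy"]*z,z]
    return P@T[:3,:3].T+T[:3,3]
E
python3 - <<'E'
from h import *
np.set_printoptions(precision=4,suppress=True)
print(readout.read_state())
ims=[]
for n in ["scene","side"]:
    c=read_camera(n); ims.append(c["img"]); print(n,c["fx"],c["world_from_camera"].tolist())
    for t,h in [("pivot",.092),("collar",.092),("stub_tip",.092),("pad",.058),("holder_face",.058),("rest_seat",.054),("bar_center",.054),("bar_mouth",.054)]:
        for r in spotter.spot_point(c,t)[:3]:
            print(t,round(r["p"],2),np.round(r["location"]),p3(c,*r["location"],h=h))
    for t in ["fixture","rest","bar_center","tape_roll","marker","tip_box","small_bottle","beaker"]:
        for r in spotter.masks_of(c,t)[:4]:
            P=mcloud(c,r["mask"]); print("M",t,round(r["p"],2),np.round(r["location"]),P.min(0) if len(P) else'',P.max(0) if len(P) else '')
cv2.imwrite("pics/a.png",ims[0]);cv2.imwrite("pics/b.png",ims[1])
E
```

```text
pics
{'time': 0.0, 'q': array([-1.2299,  0.2647,  1.6054, -0.    ,  1.2737, -0.0369]), 'joint_vel': array([-0.0006, -0.0011,  0.0007,  0.0008, -0.0026, -0.0009]), 'joint_torque': array([ -0.0015, -51.5117, -36.7315,  -0.0006,   0.0132,   0.    ]), 'tool_pos': array([ 0.2487, -0.6267,  0.244 ]), 'tcp_rot': array([-1.3632,  0.9279, -0.9249]), 'wrist_force': array([-0.4145,  0.1944,  0.0889]), 'torque': array([0.0203, 0.0139, 0.0097]), 'width': 1.002645695292701}
scene 505.1147564467808 [[0.7499056740462812, -0.41388593541264473, 0.5160813041573901, -0.3178649711695744], [-0.6615053703105556, -0.4776535119643606, 0.5781502984159109, -0.9565329124915568], [0.007219770320955733, -0.7749487434506311, -0.6319828478216796, 1.162360702008712], [0.0, 0.0, 0.0, 1.0]]
pivot 0.57 [302. 181.] [0.6189 0.144  0.092 ]
pivot 0.2 [334. 244.] [ 0.4822 -0.1664  0.092 ]
collar 0.68 [355. 218.] [ 0.6189 -0.1209  0.092 ]
collar 0.36 [291. 183.] [0.5813 0.16   0.092 ]
stub_tip 0.44 [274. 188.] [0.5158 0.1737 0.092 ]
holder_face 0.74 [359. 231.] [ 0.6106 -0.1485  0.058 ]
rest_seat 0.63 [332. 246.] [ 0.4998 -0
[... 2956 characters left out ...]
tape_roll 0.52 [296. 220.] [0.4317 0.0052 0.0004] [0.486  0.0696 0.023 ]
M tape_roll 0.37 [319. 244.] [ 0.4067 -0.1705 -0.0023] [ 0.6231 -0.0515  0.0726]
M tape_roll 0.32 [352. 190.] [ 0.5221  0.0822 -0.0031] [0.7832 0.36   0.113 ]
M marker 0.55 [264. 273.] [ 0.2901 -0.2096  0.0027] [ 0.4203 -0.1794  0.0163]
M tip_box 0.79 [361. 341.] [ 0.5383 -0.4969 -0.0036] [ 0.6523 -0.3247  0.075 ]
M small_bottle 0.72 [375. 222.] [ 0.6516 -0.1012  0.0016] [0.7211 0.097  0.1414]
M small_bottle 0.29 [351. 187.] [ 0.5221  0.0822 -0.0026] [0.7469 0.3489 0.113 ]
M beaker 0.79 [339. 147.] [0.5944 0.4367 0.001 ] [0.6614 0.6321 0.0805]
M beaker 0.15 [360. 340.] [ 0.5387 -0.4969 -0.0032] [ 0.6551 -0.3147  0.075 ]
```

View pics/a.png

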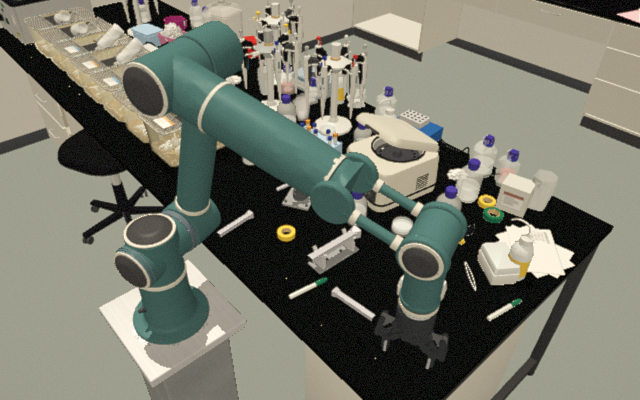

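View pics/b.png

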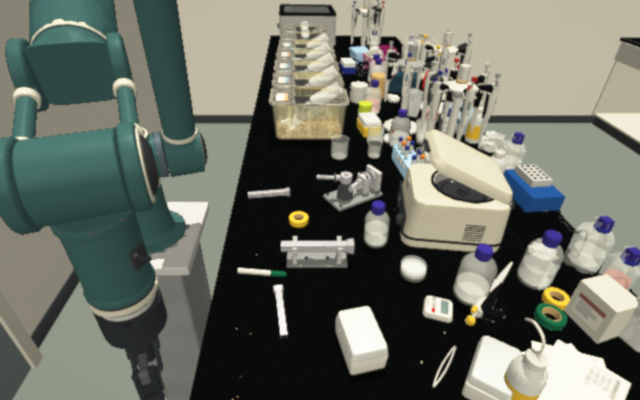

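```bash
cat >> h.py <<'E'
np.set_printoptions(precision=4,suppress=True)
def Rt(psi,s=1):  # s: sign of tool z along bar direction psi
    z=s*np.array([np.cos(psi),np.sin(psi),0]); y=np.array([0,0,-1.]); return np.c_[np.cross(y,z),y,z]
def rows(p1,psi1,s=1,n=10,st=None,grip=1):
    st=st or readout.read_state(); p0=np.array(st["tool_pos"]); R0=R.from_rotvec(st["tcp_rot"]); R1=R.from_matrix(Rt(psi1,s))
    rv=(R0.inv()*R1).as_rotvec(); out=[]
    for k in range(n):
        Ra=R0*R.from_rotvec(rv*k/n); d=Ra.inv().apply((np.array(p1)-p0)/n); out.append([*np.round(d,4),*np.round(rv/n,4),grip])
    print("total rot",rv); print("\n".join(str([float(x) for x in r]) for r in out)); return out
def cur(st=None):
    st=st or readout.read_state(); M=R.from_rotvec(st["tcp_rot"]).as_matrix(); z=M[:,2]
    print("t",st["time"],"pos",st["tool_pos"],"psi(z)",np.arctan2(z[1],z[0]),"y",M[:,1],"q",st["q"],"F",st["wrist_force"],"M",st["torque"],"w",st["width"])
E
python3 - <<'E'
from h import *
cur()
rows([.50,0.0,.40],0,1,12)
rows([.50,0.0,.40],0,-1,12)
c=read_camera("side")
for b in ([.40,.63,-.19,-.1],):
    pass
m=np.ones((400,640),bool); P=mcloud(c,m)
# stub: z 84-100 near fixture
k=(P[:,2]>.085)&(P[:,2]<.1)&(P[:,0]>.48)&(P[:,0]<.66)&(P[:,1]>.08)&(P[:,1]<.25)
Q=P[k]; print(len(Q))
for a in np.arange(.5,.66,.01):
    g=Q[(Q[:,0]>=a)&(Q[:,0]<a+.01)]
    if len(g): print(round(a,2),len(g),g.mean(0),g[:,1].min(),g[:,1].max())
i=cv2.resize(c["img"][140:290,240:400],None,fx=5,fy=4,interpolation=cv2.INTER_CUBIC); cv2.imwrite("pics/c.png",i)
E
```

```text
t 1.7 pos [ 0.249  -0.6274  0.2453] psi(z) 0.3778665339146866 y [-0. -0. -1.] q [-1.2299  0.2639  1.604  -0.      1.2737 -0.0369] F [-0.081   0.605  -0.2158] M [-0.0095  0.058  -0.0207] w 1.0011974523106866
total rot [0.     0.3779 0.    ]
[-0.0409, -0.0129, 0.0387, 0.0, 0.0315, 0.0, 1.0]
[-0.0421, -0.0129, 0.0374, 0.0, 0.0315, 0.0, 1.0]
[-0.0432, -0.0129, 0.0361, 0.0, 0.0315, 0.0, 1.0]
[-0.0443, -0.0129, 0.0347, 0.0, 0.0315, 0.0, 1.0]
[-0.0454, -0.0129, 0.0333, 0.0, 0.0315, 0.0, 1.0]
[-0.0464, -0.0129, 0.0318, 0.0, 0.0315, 0.0, 1.0]
[-0.0474, -0.0129, 0.0304, 0.0, 0.0315, 0.0, 1.0]
[-0.0484, -0.0129, 0.0289, 0.0, 0.0315, 0.0, 1.0]
[-0.0492, -0.0129, 0.0273, 0.0, 0.0315, 0.0, 1.0]
[-0.0501, -0.0129, 0.0258, 0.0, 0.0315, 0.0, 1.0]
[-0.0509, -0.0129, 0.0242, 0.0, 0.0315, 0.0, 1.0]
[-0.0516, -0.0129, 0.0226, 0.0, 0.0315, 0.0, 1.0]
total rot [ 0.     -2.7637 -0.    ]
[-0.0409, -0.0129, 0.0387, 0.0, -0.2303, -0.0, 1.0]
[-0.031, -0.0129, 0.047, 0.0, -0.2303, -0.0, 1.0]
[-0.0194, -0.0129, 0.0529, 0.0, -0.2303, -0.0, 1.0]
[-0.0068, -0.0129, 0.0559, 0.0, -0.2303, -0.0, 1.0]
[0.0061, -0.0129, 
[... 603 characters left out ...]
.54 12 [0.5457 0.1574 0.0947] 0.15079998523065563 0.16424733534839908
0.55 12 [0.5558 0.1573 0.0946] 0.1525707362882962 0.16219674861766498
0.56 10 [0.5658 0.1559 0.0942] 0.14891314163777158 0.1623493948331758
0.57 11 [0.576  0.1498 0.0935] 0.1424872447099894 0.15900481321114412
0.58 12 [0.5852 0.1476 0.0951] 0.14055722260218007 0.1520581358748483
0.59 13 [0.5956 0.1515 0.095 ] 0.14681183772558515 0.16134107009625787
0.6 13 [0.6045 0.1413 0.093 ] 0.13497944697290132 0.14819307682414906
0.61 12 [0.6137 0.1363 0.0927] 0.1308916363960264 0.14261713238347062
0.62 11 [0.6247 0.1373 0.0926] 0.13316318347547296 0.13967999996539215
0.63 7 [0.6331 0.1425 0.0921] 0.13766787878482623 0.1473333123121261
```

View pics/c.png

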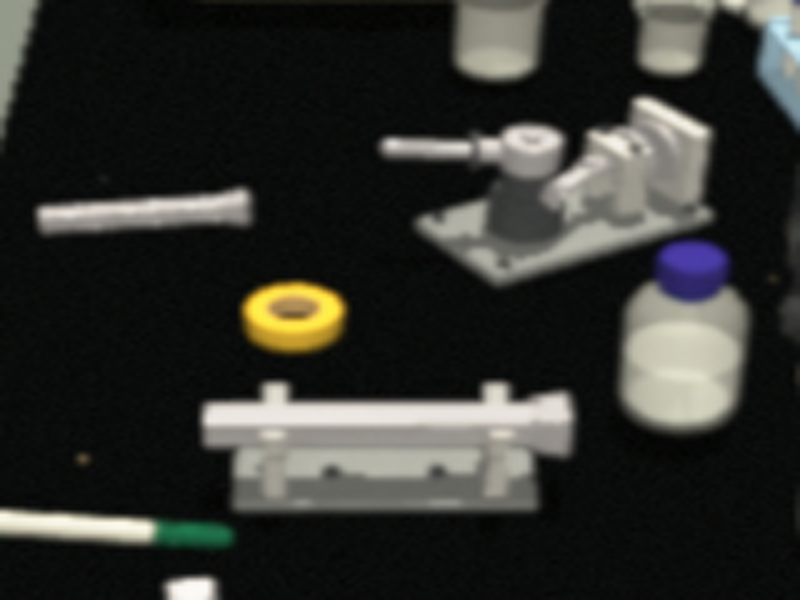

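Request:
{"api": "jog_arm", "payload": {"increments": [[-0.041, -0.013, 0.039, 0, 0.03, 0, 1], [-0.042, -0.013, 0.038, 0, 0.03, 0, 1], [-0.043, -0.013, 0.036, 0, 0.03, 0, 1], [-0.044, -0.013, 0.035, 0, 0.03, 0, 1], [-0.045, -0.013, 0.033, 0, 0.03, 0, 1], [-0.046, -0.013, 0.032, 0, 0.03, 0, 1], [-0.047, -0.013, 0.03, 0, 0.03, 0, 1], [-0.048, -0.013, 0.029, 0, 0.03, 0, 1], [-0.049, -0.013, 0.027, 0, 0.03, 0, 1], [-0.05, -0.013, 0.026, 0, 0.03, 0, 1]]}}

```text
time: 3.0
tool_pos: [0.4631, -0.0945, 0.3793]
tcp_rot: [-1.233, 1.161, -1.169]
wrist_force: [0.8, -0.2, -0.6]
width: 1.002
```

Request:
{"api": "jog_arm", "payload": {"increments": [[-0.051, -0.013, 0.024, 0, 0.03, 0, 1], [-0.051, -0.013, 0.022, 0, 0.03, 0, 1], [-0.04, 0, 0.01, 0, 0.02, 0, 1], [0, 0, 0, 0, 0, 0, 1]]}}

```text
time: 3.5
tool_pos: [0.5166, 0.0581, 0.4089]
tcp_rot: [-1.192, 1.214, -1.227]
wrist_force: [-1.0, 0.4, 0.1]
width: 1.0
```

```bash
cat > look.py <<'E'
from h import *
import sys
def look(cams,pts,view=None):
    for n in cams:
        c=read_camera(n)
        for t in pts:
            h={"pivot":.092,"collar":.092,"stub_tip":.092,"pad":.058,"holder_face":.058}.get(t,.054)
            for r in spotter.spot_point(c,t)[:2]:
                if r["p"]>.3: print(n,t,round(r["p"],2),np.round(r["location"]),p3(c,*r["location"],h=h))
        if view: cv2.imwrite(f"pics/{view}_{n}.png",c["img"])
E
python3 - <<'E'
from look import *
cur()
look(["wrist","scene"],["pivot","collar","stub_tip","pad","holder_face","rest_seat","bar_center","bar_mouth"],"d")
E
```

```text
t 3.5 pos [0.5166 0.0581 0.4089] psi(z) -0.01784026137374158 y [ 0.0111  0.0002 -0.9999] q [ 0.0644 -0.0984  1.6999 -0.0005  1.5291  1.6531] F [-1.0369  0.3522  0.1356] M [ 0.0363  0.0823 -0.0235] w 0.9999735502730098
wrist pivot 0.8 [246.  79.] [0.6237 0.1515 0.092 ]
wrist collar 0.87 [246. 119.] [0.5752 0.1556 0.092 ]
wrist pad 0.81 [210.  25.] [0.6937 0.2001 0.058 ]
wrist pad 0.38 [461. 163.] [ 0.5075 -0.1419  0.058 ]
wrist holder_face 0.64 [203.  12.] [0.7086 0.2071 0.058 ]
wrist rest_seat 0.74 [461. 163.] [ 0.5057 -0.1431  0.054 ]
wrist rest_seat 0.4 [465.  90.] [ 0.6075 -0.1401  0.054 ]
wrist bar_center 0.92 [248. 250.] [0.375  0.1763 0.054 ]
wrist bar_center 0.68 [459. 161.] [ 0.5091 -0.14    0.054 ]
wrist bar_mouth 0.92 [240. 213.] [0.4364 0.1843 0.054 ]
wrist bar_mouth 0.83 [511. 221.] [ 0.4154 -0.2271  0.054 ]
scene pivot 0.88 [301. 177.] [0.63   0.1631 0.092 ]
scene pivot 0.64 [311. 172.] [0.6761 0.1623 0.092 ]
scene collar 0.5 [289. 185.] [0.5696 0.1547 0.092 ]
scene stub_tip 0.66 [276. 189.] [0.5186 0.1682 0.092 ]
scene pad 0.57 [309. 172.] [0.7019 0.202  0.058 ]
scene holder_face 0.67 [308. 172.] [0.7049 0.2071 0.058 ]
scene holder_face 0.55 [253. 162.] [0.5846 0.3923 0.058 ]
scene rest_seat 0.65 [334. 247.] [ 0.4997 -0.1499  0.054 ]
scene bar_center 0.88 [333. 245.] [ 0.5059 -0.1397  0.054 ]
scene bar_center 0.81 [354. 305.] [ 0.3826 -0.3544  0.054 ]
scene bar_mouth 0.73 [331. 294.] [ 0.3603 -0.2835  0.054 ]
scene bar_mouth 0.62 [357. 230.] [ 0.6136 -0.1376  0.054 ]
```

View pics/d_wrist.png

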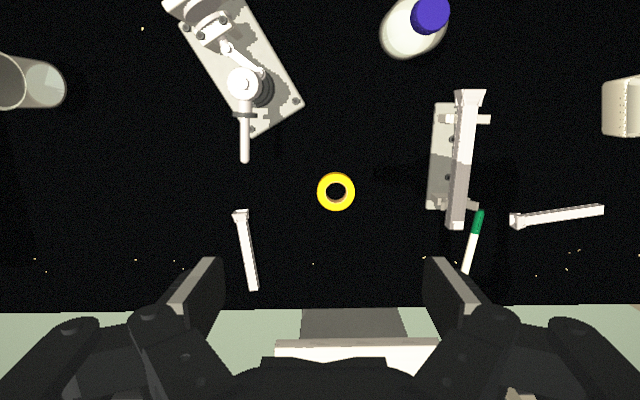

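```bash
cat > fit.py <<'E'
from h import *
def line(c,lo,hi,zr,tag):
    P=mcloud(c,np.ones((400,640),bool)); lo=np.r_[lo,zr[0]]; hi=np.r_[hi,zr[1]]
    Q=P[((P>lo)&(P<hi)).all(1)]
    if len(Q)<10: print(tag,len(Q)); return
    for it in range(3):
        v=cv2.fitLine(Q[:,:2].astype(np.float32),cv2.DIST_HUBER,0,.01,.01).ravel(); d=v[:2]; n=np.array([-d[1],d[0]]); e=(Q[:,:2]-v[2:])@n; Q=Q[abs(e)<.02]
    d=d if d[0]>0 else -d; s=(Q[:,:2]-v[2:])@d; e=(Q[:,:2]-v[2:])@n
    print(tag,len(Q),"psi",np.arctan2(d[1],d[0]),"ends",v[2:]+s.min()*d,v[2:]+s.max()*d,"wid",np.percentile(e,[2,98]),"z",np.percentile(Q[:,2],[5,50,95])); return Q
E
python3 - <<'E'
from fit import *
for n in ["wrist","side","scene"]:
    c=read_camera(n)
    line(c,[.515,.13],[.565,.19],[.08,.105],n+" stub")
    line(c,[.43,-.18],[.58,-.10],[.058,.069],n+" bar")
    line(c,[.38,-.18],[.64,-.10],[.060,.080],n+" barfull")
E
```

```text
wrist stub 334 psi -0.09758716 ends [0.5198 0.1604] [0.5643 0.156 ] wid [-0.0045  0.0072] z [0.0921 0.0964 0.0984]
wrist bar 1790 psi -0.024100685 ends [ 0.43   -0.1405] [ 0.5795 -0.1441] wid [-0.0182  0.0103] z [0.0602 0.0642 0.0658]
wrist barfull 2395 psi -0.02222449 ends [ 0.4083 -0.1402] [ 0.6078 -0.1446] wid [-0.0143  0.0131] z [0.0621 0.0645 0.0688]
side stub 54 psi 0.023720082 ends [0.5192 0.1569] [0.5628 0.1579] wid [-0.0058  0.0071] z [0.0887 0.0956 0.0994]
side bar 358 psi -0.011935203 ends [ 0.4313 -0.1456] [ 0.58   -0.1474] wid [-0.008   0.0143] z [0.0591 0.0638 0.0666]
side barfull 467 psi -0.026766691 ends [ 0.4062 -0.1417] [ 0.6082 -0.1471] wid [-0.0117  0.0142] z [0.0609 0.0642 0.0686]
scene stub 44 psi -0.07592611 ends [0.5173 0.1595] [0.5646 0.1559] wid [-0.0044  0.0076] z [0.0898 0.0968 0.102 ]
scene bar 269 psi -0.04013054 ends [ 0.4303 -0.1402] [ 0.5796 -0.1462] wid [-0.0129  0.0156] z [0.0601 0.0644 0.068 ]
scene barfull 380 psi -0.029358014 ends [ 0.4045 -0.1401] [ 0.608  -0.1461] wid [-0.0136  0.0163] z [0.0609 0.0649 0.0699]
```

```bash
python3 - <<'E'
from h import *
rows([.533,-.143,.15],-.024,1,8)
E
```

```text
total rot [-0.0111  0.0019  0.0002]
[0.0248, 0.0324, 0.0023, -0.0014, 0.0002, 0.0, 1.0]
[0.0248, 0.0324, 0.0023, -0.0014, 0.0002, 0.0, 1.0]
[0.0248, 0.0324, 0.0024, -0.0014, 0.0002, 0.0, 1.0]
[0.0248, 0.0324, 0.0024, -0.0014, 0.0002, 0.0, 1.0]
[0.0248, 0.0324, 0.0025, -0.0014, 0.0002, 0.0, 1.0]
[0.0248, 0.0324, 0.0025, -0.0014, 0.0002, 0.0, 1.0]
[0.0248, 0.0324, 0.0026, -0.0014, 0.0002, 0.0, 1.0]
[0.0248, 0.0324, 0.0026, -0.0014, 0.0002, 0.0, 1.0]
```

Request:
{"api": "jog_arm", "payload": {"increments": [[0.025, 0.0325, 0.0024, -0.0014, 0, 0, 1], [0.025, 0.0325, 0.0024, -0.0014, 0, 0, 1], [0.025, 0.0325, 0.0024, -0.0014, 0, 0, 1], [0.025, 0.0325, 0.0024, -0.0014, 0, 0, 1], [0.025, 0.0325, 0.0024, -0.0014, 0, 0, 1], [0.025, 0.0325, 0.0024, -0.0014, 0, 0, 1], [0.025, 0.0325, 0.0024, -0.0014, 0, 0, 1], [0.025, 0.0325, 0.0024, -0.0014, 0, 0, 1], [0, 0, 0, 0, 0, 0, 1]]}}

```text
time: 5.68
tool_pos: [0.5363, -0.149, 0.1436]
tcp_rot: [-1.195, 1.22, -1.225]
wrist_force: [-0.8, 0.4, -1.1]
width: 0.995
```

```bash
python3 - <<'E'
from look import *
from fit import *
cur(); rows([.533,-.143,.049],-.024,1,6)
c=read_camera("wrist"); cv2.imwrite("pics/e.png",c["img"])
line(c,[.43,-.18],[.58,-.10],[.058,.069]," bar")
E
```

```text
t 5.675 pos [ 0.5363 -0.149   0.1436] psi(z) -0.01901433013547159 y [ 0.0058  0.0017 -1.    ] q [-0.3177  0.1247  1.9661  0.0039  1.0459  1.2701] F [-0.7898  0.3811 -1.0931] M [ 0.0351  0.0215 -0.0346] w 0.9953533938795832
total rot [-0.0057  0.005  -0.0018]
[-0.001, 0.0158, -0.0007, -0.001, 0.0008, -0.0003, 1.0]
[-0.001, 0.0158, -0.0006, -0.001, 0.0008, -0.0003, 1.0]
[-0.001, 0.0158, -0.0006, -0.001, 0.0008, -0.0003, 1.0]
[-0.001, 0.0158, -0.0006, -0.001, 0.0008, -0.0003, 1.0]
[-0.001, 0.0158, -0.0006, -0.001, 0.0008, -0.0003, 1.0]
[-0.001, 0.0158, -0.0006, -0.001, 0.0008, -0.0003, 1.0]
 bar 6715 psi -0.026594112 ends [ 0.4299 -0.1407] [ 0.5802 -0.1447] wid [-0.0175  0.0179] z [0.0624 0.0643 0.0653]
```

View pics/e.png

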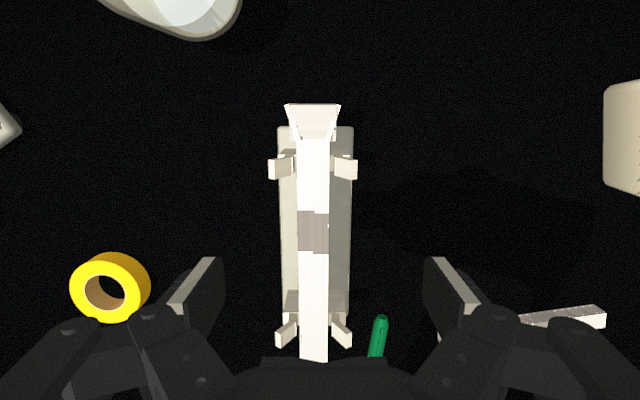

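Request:
{"api": "jog_arm", "payload": {"increments": [[-0.001, 0.016, -0.0006, -0.001, 0.001, 0, 1], [-0.001, 0.016, -0.0006, -0.001, 0.001, 0, 1], [-0.001, 0.016, -0.0006, -0.001, 0.001, 0, 1], [-0.001, 0.016, -0.0006, -0.001, 0.001, 0, 1], [-0.001, 0.016, -0.0006, -0.001, 0.001, 0, 1], [-0.001, 0.012, -0.0006, -0.001, 0.001, 0, 1], [0, 0, 0, 0, 0, 0, 1]]}}

```text
time: 6.6
tool_pos: [0.5368, -0.1396, 0.0502]
tcp_rot: [-1.193, 1.22, -1.228]
wrist_force: [0.2, -0.6, -0.3]
width: 0.999
```

```bash
python3 - <<'E'
from h import *
cur(); rows([.533,-.143,.049],-.0245,1,1)
E
```

```text
t 6.6 pos [ 0.5368 -0.1396  0.0502] psi(z) -0.02163921467548792 y [ 0.0069  0.0006 -1.    ] q [-0.301   0.2359  2.0346  0.0035  0.8646  1.2892] F [ 0.1578 -0.5973 -0.3082] M [ 0.0029  0.0176 -0.0215] w 0.9987815658758478
total rot [-0.0069  0.0029 -0.0008]
[0.0034, 0.0012, -0.0037, -0.0069, 0.0029, -0.0008, 1.0]
```

Correct slightly, then close.

Request:
{"api": "jog_arm", "payload": {"increments": [[0.0034, 0.001, -0.0035, -0.007, 0.003, -0.001, 1], [0, 0, 0, 0, 0, 0, 0.5], [0, 0, 0, 0, 0, 0, 0.2], [0, 0, 0, 0, 0, 0, 0], [0, 0, 0, 0, 0, 0, 0], [0, 0, 0, 0, 0, 0, 0], [0, 0, 0, 0, 0, 0, 0], [0, 0, 0, 0, 0, 0, 0]], "force": 60}}

```text
time: 7.6
tool_pos: [0.5349, -0.1441, 0.0513]
tcp_rot: [-1.196, 1.224, -1.231]
wrist_force: [-1.4, 0.5, -0.2]
width: 0.233
```

```bash
python3 - <<'E'
from h import *
cur()
E
```

```text
t 7.6 pos [ 0.5349 -0.1441  0.0513] psi(z) -0.025280970827944487 y [ 0.0036 -0.0016 -1.    ] q [-0.3078  0.2346  2.0337 -0.0006  0.8693  1.2887] F [-1.3558  0.4955 -0.1778] M [ 0.0158 -0.0233 -0.027 ] w 0.23324555920486284
```

Request:
{"api": "jog_arm", "payload": {"increments": [[0, -0.005, 0, 0, 0, 0, 0], [0, -0.01, 0, 0, 0, 0, 0], [0, -0.02, 0, 0, 0, 0, 0], [0, -0.02, 0, 0, 0, 0, 0], [0, -0.02, 0, 0, 0, 0, 0], [0, -0.01, 0, 0, 0, 0, 0], [0, 0, 0, 0, 0, 0, 0]], "force": 90}}

```text
time: 8.48
tool_pos: [0.5326, -0.1433, 0.1391]
tcp_rot: [-1.198, 1.228, -1.228]
wrist_force: [0.1, -0.8, -2.6]
width: 0.229
```

```bash
python3 - <<'E'
from h import *
cur(); rows([.414,.169,.13],-.085,1,10,grip=0)
E
```

```text
t 8.475 pos [ 0.5326 -0.1433  0.1391] psi(z) -0.025287429007391497 y [-0.     -0.0005 -1.    ] q [-0.3077  0.1232  1.977  -0.0006  1.0413  1.2886] F [ 0.0803 -0.8199 -2.6455] M [-0.0102 -0.1229 -0.0188] w 0.22882554491650864
total rot [-0.      0.0597  0.0005]
[-0.0309, 0.0009, -0.0126, -0.0, 0.006, 0.0, 0.0]
[-0.0308, 0.0009, -0.0128, -0.0, 0.006, 0.0, 0.0]
[-0.0308, 0.0009, -0.013, -0.0, 0.006, 0.0, 0.0]
[-0.0307, 0.0009, -0.0132, -0.0, 0.006, 0.0, 0.0]
[-0.0306, 0.0009, -0.0134, -0.0, 0.006, 0.0, 0.0]
[-0.0305, 0.0009, -0.0136, -0.0, 0.006, 0.0, 0.0]
[-0.0304, 0.0009, -0.0137, -0.0, 0.006, 0.0, 0.0]
[-0.0304, 0.0009, -0.0139, -0.0, 0.006, 0.0, 0.0]
[-0.0303, 0.0009, -0.0141, -0.0, 0.006, 0.0, 0.0]
[-0.0302, 0.0009, -0.0143, -0.0, 0.006, 0.0, 0.0]
```

Request:
{"api": "jog_arm", "payload": {"increments": [[-0.031, 0.001, -0.0126, 0, 0.006, 0, 0], [-0.031, 0.001, -0.0128, 0, 0.006, 0, 0], [-0.031, 0.001, -0.013, 0, 0.006, 0, 0], [-0.031, 0.001, -0.0132, 0, 0.006, 0, 0], [-0.0305, 0.001, -0.0134, 0, 0.006, 0, 0], [-0.0305, 0.001, -0.0136, 0, 0.006, 0, 0], [-0.0305, 0.001, -0.0138, 0, 0.006, 0, 0], [-0.0305, 0.001, -0.014, 0, 0.006, 0, 0], [-0.03, 0.001, -0.0141, 0, 0.006, 0, 0], [-0.025, 0.001, -0.012, 0, 0.006, 0, 0]]}}

```text
time: 9.72
tool_pos: [0.407, 0.1712, 0.1205]
tcp_rot: [-1.175, 1.285, -1.273]
wrist_force: [0.9, 0.3, -3.3]
width: 0.23
```

Request:
{"api": "jog_arm", "payload": {"increments": [[0, 0, 0, 0, 0, 0, 0], [0, 0, 0, 0, 0, 0, 0]]}}

```text
time: 9.98
tool_pos: [0.4052, 0.1718, 0.1189]
tcp_rot: [-1.18, 1.284, -1.27]
wrist_force: [-0.3, 0.1, -2.5]
width: 0.226
```

```bash
python3 - <<'E'
from look import *
from fit import *
cur(); rows([.414,.169,.0893],-.085,1,6,grip=0)
look(["wrist","side","scene"],["pivot","collar","stub_tip","bar_mouth"],"f")
for n in ["wrist","side","scene"]:
    c=read_camera(n)
    line(c,[.518,.13],[.565,.19],[.085,.105],n+" stub")
    line(c,[.25,.10],[.51,.23],[.13,.175],n+" bar")
E
```

```text
t 9.975 pos [0.4052 0.1718 0.1189] psi(z) -0.08848381573372674 y [-0.0153 -0.003  -0.9999] q [ 0.3426 -0.0567  2.2053  0.0027  1.0084  2.0004] F [-0.2901  0.0822 -2.5409] M [-0.0003 -0.1375  0.0368] w 0.22588216418555632
total rot [ 0.015  -0.0035  0.0043]
[0.0003, 0.0049, 0.0016, 0.0025, -0.0006, 0.0007, 0.0]
[0.0003, 0.0049, 0.0016, 0.0025, -0.0006, 0.0007, 0.0]
[0.0003, 0.0049, 0.0015, 0.0025, -0.0006, 0.0007, 0.0]
[0.0003, 0.0049, 0.0015, 0.0025, -0.0006, 0.0007, 0.0]
[0.0003, 0.0049, 0.0015, 0.0025, -0.0006, 0.0007, 0.0]
[0.0003, 0.0049, 0.0015, 0.0025, -0.0006, 0.0007, 0.0]
wrist collar 0.43 [321. 333.] [0.356 0.176 0.092]
wrist bar_mouth 0.65 [322.  95.] [0.4797 0.1641 0.054 ]
wrist bar_mouth 0.64 [283. 181.] [0.4337 0.1912 0.054 ]
side pivot 0.75 [347. 176.] [0.6228 0.1657 0.092 ]
side collar 0.55 [333. 176.] [0.5764 0.1619 0.092 ]
side stub_tip 0.65 [320. 175.] [0.5343 0.1736 0.092 ]
side bar_mouth 0.9 [305. 169.] [0.486  0.2743 0.054 ]
side bar_mouth 0.72 [290. 192.] [0.4333 0.13   0.054 ]
scene pivot 0.73 [300. 180.] [0.618  0.1551 0.092 ]
scene collar 0.75 [290. 183.] [0.5775 0.161  0.092 ]
scene stub_tip 0.65 [275. 186.] [0.5296 0.1839 0.092 ]
scene bar_mouth 0.93 [268. 187.] [0.5362 0.2367 0.054 ]
scene bar_mouth 0.89 [331. 291.] [ 0.3704 -0.2745  0.054 ]
wrist stub 0
wrist bar 21301 psi -0.095649414 ends [0.3738 0.1739] [0.4794 0.1637] wid [-0.017   0.0174] z [0.1312 0.1331 0.1626]
side stub 54 psi -0.015222818 ends [0.519  0.1579] [0.5627 0.1572] wid [-0.0051  0.0067] z [0.0884 0.0949 0.0985]
side bar 249 psi -0.112117484 ends [0.279  0.1796] [0.4781 0.1571] wid [-0.017   0.0172] z [0.1305 0.1334 0.1413]
scene stub 41 psi -0.049427163 ends [0.519  0.1596] [0.564  0.1574] wid [-0.005   0.0082] z [0.0872 0.0955 0.1011]
scene bar 285 psi -0.10468049 ends [0.2774 0.1816] [0.4783 0.1605] wid [-0.0163  0.0163] z [0.1307 0.1347 0.1615]
```

View pics/f_wrist.png

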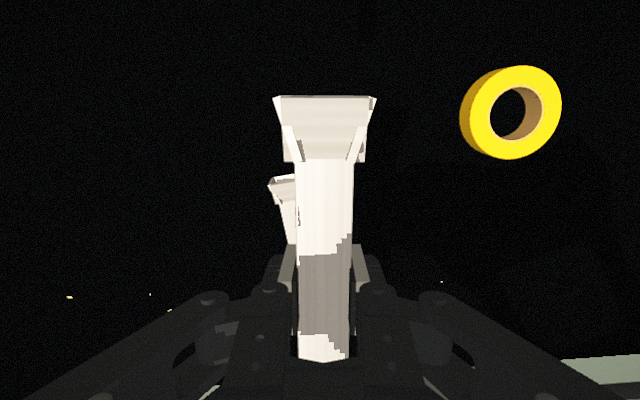

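```bash
cat > cyl.py <<'E'
from h import *
from scipy.optimize import least_squares
def stubfit(c,x0=.522,x1=.562,fixz=True):
    P=mcloud(c,np.ones((400,640),bool)); lo=[x0,.135,.083]; hi=[x1,.185,.106]
    Q=P[((P>lo)&(P<hi)).all(1)]
    f=lambda a:np.hypot((Q[:,1]-a[0]-a[1]*(Q[:,0]-.52))/np.hypot(1,a[1]),Q[:,2]-(.092 if fixz else a[2]))-.006
    r=least_squares(f,[.16,-.08]+([] if fixz else [.092]),loss="soft_l1",f_scale=.001)
    return len(Q),r.x,np.sqrt(np.mean(r.fun**2))
def barfit(c,lo,hi,zt,near=None):
    # square tube 21 mm, level axis: y=a+b(x-xm), z=zc ; signed box distance
    P=mcloud(c,np.ones((400,640),bool)); Q=P[((P>np.r_[lo,zt-.03])&(P<np.r_[hi,zt+.012])).all(1)]; xm=(lo[0]+hi[0])/2
    def f(a):
        dy=abs((Q[:,1]-a[0]-a[1]*(Q[:,0]-xm))/np.hypot(1,a[1]))-.0105; dz=abs(Q[:,2]-a[2]-a[3]*(Q[:,0]-xm))-.0105
        return np.where((dy>0)&(dz>0),np.hypot(dy,dz),np.maximum(dy,dz))
    r=least_squares(f,[(lo[1]+hi[1])/2,-.09,zt-.0105,0],loss="soft_l1",f_scale=.001)
    return len(Q),xm,r.x,np.sqrt(np.mean(r.fun**2))
E
python3 - <<'E'
from cyl import *
cur()
for n in ["side","scene","wrist"]:
    c=read_camera(n)
    if n!="wrist": print(n,"stub",*stubfit(c),*stubfit(c,fixz=False)[1:])
    print(n,"bar",*barfit(c,[.425 if n=="wrist" else .28,.13],[.455 if n=="wrist" else .385,.22],.1335))
E
```

```text
t 10.875 pos [0.4056 0.1722 0.1195] psi(z) -0.08928206065074416 y [-0.0144 -0.0022 -0.9999] q [ 0.3428 -0.0573  2.2045  0.0033  1.0086  2.001 ] F [-0.4125  0.2715 -2.3658] M [-0.0168 -0.1212  0.049 ] w 0.22990997274520442
side stub 48 [ 0.1632 -0.0738] 0.00205049461447799 [ 0.163  -0.0701  0.0923] 0.002021266298777558
side bar 273 0.3325 [ 0.1784 -0.0888  0.1233 -0.0077] 0.001835068505710319
scene stub 37 [ 0.1661 -0.2953] 0.003475846499281982 [ 0.1636 -0.2061  0.095 ] 0.0026660230377771135
scene bar 277 0.3325 [ 0.1789 -0.0947  0.1244 -0.0047] 0.0025103540615265536
wrist bar 4575 0.44 [ 0.1675 -0.0825  0.1214 -0.017 ] 0.0005737409566062293
```

```bash
python3 - <<'E'
from h import *
rows([.414,.1713,.0895],-.08,1,5,grip=0)
E
```

```text
total rot [ 0.0142 -0.0092  0.0034]
[-0.0, 0.006, 0.0018, 0.0028, -0.0018, 0.0007, 0.0]
[0.0, 0.006, 0.0018, 0.0028, -0.0018, 0.0007, 0.0]
[0.0, 0.006, 0.0017, 0.0028, -0.0018, 0.0007, 0.0]
[0.0, 0.006, 0.0017, 0.0028, -0.0018, 0.0007, 0.0]
[0.0, 0.006, 0.0017, 0.0028, -0.0018, 0.0007, 0.0]
```

Request:
{"api": "jog_arm", "payload": {"increments": [[0, 0.006, 0.0018, 0.003, -0.002, 0.0007, 0], [0, 0.006, 0.0018, 0.003, -0.002, 0.0007, 0], [0, 0.006, 0.0018, 0.003, -0.002, 0.0007, 0], [0, 0.006, 0.0018, 0.003, -0.002, 0.0007, 0], [0, 0.005, 0.0018, 0.003, -0.002, 0.0007, 0], [0, 0, 0, 0, 0, 0, 0]]}}

```text
time: 11.78
tool_pos: [0.4144, 0.1711, 0.0876]
tcp_rot: [-1.171, 1.266, -1.267]
wrist_force: [0.5, 0.7, -2.8]
width: 0.228
```

```bash
python3 - <<'E'
from cyl import *
cur(); rows([.424,.1705,.0895],-.08,1,3,grip=0)
for n in ["side"]:
    c=read_camera(n)
    print(n,"stub",*stubfit(c))
    print(n,"bar",*barfit(c,[.30,.13],[.385,.22],.1025))
E
```

```text
t 11.775 pos [0.4144 0.1711 0.0876] psi(z) -0.0784827313312758 y [ 0.0005 -0.0003 -1.    ] q [ 0.3364 -0.0065  2.2245 -0.0006  0.9233  1.986 ] F [ 0.4789  0.6907 -2.827 ] M [ 0.0168 -0.0704  0.0403] w 0.2277634986831699
total rot [-0.0005  0.0015  0.0003]
[-0.0, -0.0006, 0.0032, -0.0002, 0.0005, 0.0001, 0.0]
[-0.0, -0.0006, 0.0032, -0.0002, 0.0005, 0.0001, 0.0]
[-0.0, -0.0006, 0.0032, -0.0002, 0.0005, 0.0001, 0.0]
side stub 48 [ 0.1631 -0.1129] 0.0015354052550699154
side bar 211 0.3425 [ 0.1768 -0.0903  0.0907  0.0042] 0.0018014913982070783
```

Request:
{"api": "jog_arm", "payload": {"increments": [[0, -0.0017, 0.005, 0, 0.0015, 0, 0], [0, 0, 0.01, 0, 0, 0, 0], [0, 0, 0.01, 0, 0, 0, 0], [0, 0, 0.01, 0, 0, 0, 0], [0, 0, 0.01, 0, 0, 0, 0], [0, 0, 0, 0, 0, 0, 0]]}}

```text
time: 12.58
tool_pos: [0.4645, 0.1676, 0.0908]
tcp_rot: [-1.167, 1.266, -1.269]
wrist_force: [-0.4, -0.7, -3.4]
width: 0.229
```

```bash
python3 - <<'E'
from cyl import *
cur()
c=read_camera("side"); i=cv2.resize(c["img"][140:220,260:400],None,fx=5,fy=5,interpolation=cv2.INTER_CUBIC); cv2.imwrite("pics/g.png",i)
E
```

```text
t 12.575 pos [0.4645 0.1676 0.0908] psi(z) -0.08036248931900299 y [ 0.0038  0.0007 -1.    ] q [ 0.2962  0.0735  2.1343 -0.0006  0.93    1.9477] F [-0.4415 -0.6755 -3.4081] M [-0.0687 -0.0263 -0.0268] w 0.22879913222502327
```

View pics/g.png

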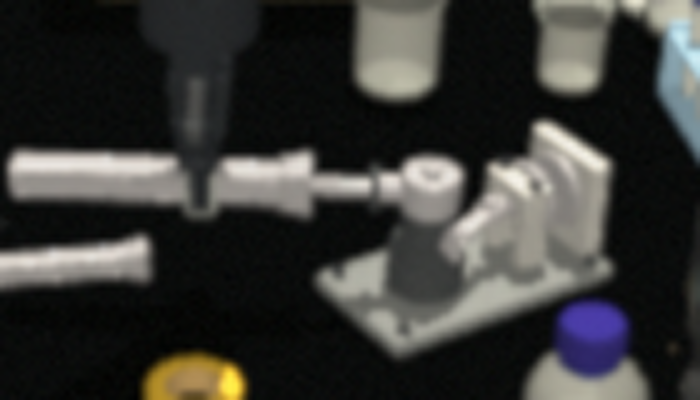

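Request:
{"api": "jog_arm", "payload": {"increments": [[0, 0.0013, 0.004, -0.004, 0, 0, 0], [0, 0, 0.006, 0, 0, 0, 0], [0, 0, 0.006, 0, 0, 0, 0], [0, 0, 0, 0, 0, 0, 0]]}}

```text
time: 13.12
tool_pos: [0.4803, 0.1662, 0.0891]
tcp_rot: [-1.171, 1.269, -1.267]
wrist_force: [-0.7, 1.4, -2.4]
width: 0.229
```

```bash
python3 - <<'E'
from cyl import *
cur()
E
```

```text
t 13.125 pos [0.4803 0.1662 0.0891] psi(z) -0.0799194753709368 y [-0.0017  0.0007 -1.    ] q [0.2834 0.1056 2.1027 0.0014 0.9346 1.9333] F [-0.6827  1.3921 -2.4438] M [-0.0016 -0.0831 -0.0384] w 0.22918749608195726
```

Request:
{"api": "jog_arm", "payload": {"increments": [[0, 0, 0.005, 0.001, 0, 0, 0], [0, 0, 0.005, 0, 0, 0, 0], [0, 0, 0.003, 0, 0, 0, 0], [0, 0, 0, 0, 0, 0, 0]]}}

```text
time: 13.62
tool_pos: [0.4941, 0.1651, 0.0891]
tcp_rot: [-1.17, 1.269, -1.267]
wrist_force: [0.8, -0.1, -3.1]
width: 0.227
```

```bash
python3 - <<'E'
from cyl import *
cur()
E
```

```text
t 13.625 pos [0.4941 0.1651 0.0891] psi(z) -0.07989763096570875 y [-0.0007  0.0006 -1.    ] q [0.2742 0.1281 2.0773 0.001  0.9367 1.9243] F [ 0.7992 -0.1169 -3.0734] M [ 0.0526 -0.1132 -0.0024] w 0.22721550255689504
```

Request:
{"api": "jog_arm", "payload": {"increments": [[0, 0, 0.002, 0, 0, 0, 0], [0, 0, 0.002, 0, 0, 0, 0], [0, 0, 0.002, 0, 0, 0, 0], [0, 0, 0, 0, 0, 0, 0]]}}

```text
time: 14.12
tool_pos: [0.5003, 0.1646, 0.089]
tcp_rot: [-1.171, 1.269, -1.267]
wrist_force: [0.8, 0.2, -3.1]
width: 0.229
```

```bash
python3 - <<'E'
from cyl import *
cur()
from look import *
look(["side","scene"],["collar","pivot","bar_mouth"])
c=read_camera("side"); i=cv2.resize(c["img"][150:200,280:380],None,fx=7,fy=7,interpolation=cv2.INTER_CUBIC); cv2.imwrite("pics/g2.png",i)
P=mcloud(c,np.ones((400,640),bool)); Q=P[(P[:,2]>.104)&(P[:,2]<.118)&(abs(P[:,1]-.158)<.03)&(P[:,0]>.5)&(P[:,0]<.66)]
print(np.c_[np.histogram(Q[:,0],bins=np.arange(.5,.66,.005))])
E
```

```text
t 14.125 pos [0.5003 0.1646 0.089 ] psi(z) -0.07979655514457361 y [-0.001   0.0005 -1.    ] q [0.2701 0.1386 2.0655 0.001  0.9384 1.9201] F [ 0.8298  0.2354 -3.0747] M [-0.0428 -0.066  -0.0248] w 0.22878052758957892
side collar 0.71 [334. 177.] [0.5813 0.1593 0.092 ]
side pivot 0.58 [346. 179.] [0.6198 0.144  0.092 ]
side bar_mouth 0.85 [280. 287.] [ 0.412  -0.2911  0.054 ]
side bar_mouth 0.55 [331. 180.] [0.5751 0.2033 0.054 ]
scene collar 0.6 [290. 184.] [0.5764 0.1573 0.092 ]
scene bar_mouth 0.77 [333. 293.] [ 0.3687 -0.2854  0.054 ]
scene bar_mouth 0.75 [250. 216.] [0.3906 0.1452 0.054 ]Traceback (most recent call last):
  File "<stdin>", line 7, in <module>
    res = self.concatenate(tuple(objs), axis=axis)
ValueError: all the input array dimensions except for the concatenation axis must match exactly, but along dimension 0, the array at index 0 has size 32 and the array at index 1 has size 33
```

View pics/g2.png

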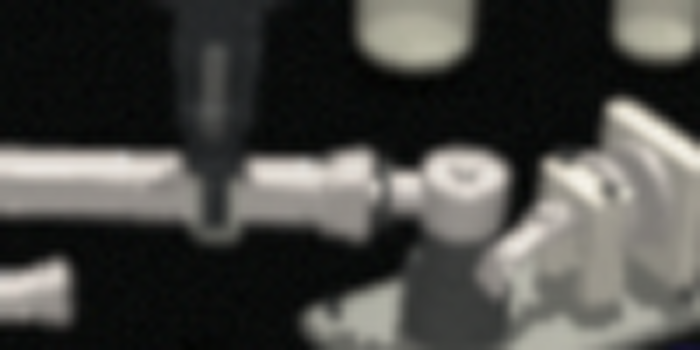

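Request:
{"api": "jog_arm", "payload": {"increments": [[0, 0, 0.001, 0, 0, 0, 0], [0, 0, 0.001, 0, 0, 0, 0], [0, 0, 0.001, 0, 0, 0, 0]]}}

```text
time: 14.95
tool_pos: [0.5031, 0.1644, 0.089]
tcp_rot: [-1.171, 1.269, -1.267]
wrist_force: [0.1, 0.4, -2.9]
width: 0.224
```

Request:
{"api": "jog_arm", "payload": {"increments": [[0, 0, 0.001, 0, 0, 0, 0], [0, 0, 0.001, 0, 0, 0, 0]]}}

```text
time: 15.2
tool_pos: [0.5046, 0.1642, 0.0888]
tcp_rot: [-1.172, 1.27, -1.266]
wrist_force: [-4.2, -0.1, -1.0]
width: 0.23
```

Request:
{"api": "jog_arm", "payload": {"increments": [[0, 0, -0.002, 0, 0, 0, 0], [0, 0, 0, 0, 0, 0, 0], [0, 0, 0, 0, 0, 0, 0]], "force": 110}}

```text
time: 15.58
tool_pos: [0.5029, 0.1644, 0.0888]
tcp_rot: [-1.172, 1.269, -1.266]
wrist_force: [-0.3, -0.1, -3.1]
width: 0.227
```

```bash
cat > arc.py <<'E'
from h import *
PV=np.array([.6172,.1552])
def tool():
    st=readout.read_state(); M=R.from_rotvec(st["tcp_rot"]); d=PV-st["tool_pos"][:2]
    print("psi pos",np.arctan2(d[1],d[0]),"r",np.hypot(*d),"Ftool",M.inv().apply(st["wrist_force"]),"Mtool",M.inv().apply(st["torque"]),"tau",st["wrist_force"][1]*d[0]-st["wrist_force"][0]*d[1])
    return st
def arc(dpsi,n,r=.115,z=.0893):
    st=readout.read_state(); p=np.array(st["tool_pos"]); Rc=R.from_rotvec(st["tcp_rot"]); d=PV-p[:2]; a=np.arctan2(d[1],d[0])
    zt=Rc.as_matrix()[:,2]; a=np.arctan2(zt[1],zt[0])
    for k in range(1,n+1):
        b=a+dpsi*k/n; t=np.r_[PV-r*np.array([np.cos(b),np.sin(b)]),p[2]+(z-p[2])*k/n]; Rn=R.from_matrix(Rt(b))
        print([float(x) for x in np.round(np.r_[Rc.inv().apply(t-p),(Rc.inv()*Rn).as_rotvec(),0],4)]); p,Rc=t,Rn
        z0=t[2]; 
        z=z0 if k==n else z; p=np.r_[p[:2],z0]
E
python3 - <<'E'
from arc import *
cur(); tool(); arc(.18,3)
E
```

```text
t 15.575 pos [0.5029 0.1644 0.0888] psi(z) -0.07965432447373438 y [-0.0019  0.0005 -1.    ] q [0.2683 0.1436 2.06   0.0012 0.9396 1.918 ] F [-0.3075 -0.0932 -3.1023] M [-0.0388 -0.0582 -0.0323] w 0.22691871160220803
psi pos -0.08014468666361216 r 0.11471386389137264 Ftool [ 0.1183  3.1029 -0.2931] Mtool [ 0.0612  0.0323 -0.0339] tau -0.013476923992394934
[0.007, -0.0002, -0.0001, 0.0019, -0.06, -0.0004, 0.0]
[0.0069, -0.0002, 0.0002, -0.0, -0.06, -0.0, 0.0]
[0.0069, -0.0001, 0.0002, 0.0, -0.06, 0.0, 0.0]
```

Request:
{"api": "jog_arm", "payload": {"increments": [[0.007, 0, 0, 0.002, -0.06, 0, 0], [0.007, 0, 0.0002, 0, -0.06, 0, 0], [0.007, 0, 0.0002, 0, -0.06, 0, 0]]}}

```text
time: 15.95
tool_pos: [0.5033, 0.1464, 0.0889]
tcp_rot: [-1.251, 1.133, -1.128]
wrist_force: [-0.9, 6.9, -4.9]
width: 0.226
```

```bash
python3 - <<'E'
from arc import *
cur(); tool(); arc(.24,4)
E
```

```text
t 15.95 pos [0.5033 0.1464 0.0889] psi(z) 0.10544082936308315 y [ 0.0017  0.0065 -1.    ] q [0.2318 0.1317 2.0736 0.0074 0.9331 1.6928] F [-0.8826  6.8939 -4.8663] M [1.117  0.0289 0.1339] w 0.22567497756287613
psi pos 0.07701455653636208 r 0.11424294437577065 Ftool [-6.9179  4.9093 -0.1638] Mtool [ 0.088  -0.1318  1.1141] tau 0.7930052733936952
[0.0101, -0.0002, -0.0006, -0.0026, -0.06, -0.0062, 0.0]
[0.0069, -0.0001, 0.0002, 0.0, -0.06, 0.0, 0.0]
[0.0069, -0.0001, 0.0002, 0.0, -0.06, 0.0, 0.0]
[0.0069, -0.0, 0.0002, 0.0, -0.06, 0.0, 0.0]
```

Request:
{"api": "jog_arm", "payload": {"increments": [[0.011, 0, -0.0003, -0.003, -0.05, -0.006, 0], [0.011, 0, 0.0002, 0, -0.06, 0, 0], [0.011, 0, 0.0002, 0, -0.06, 0, 0]]}}

```text
time: 16.32
tool_pos: [0.5073, 0.1224, 0.0887]
tcp_rot: [-1.316, 1.009, -0.99]
wrist_force: [-3.2, 16.1, -3.1]
width: 0.219
```

```bash
python3 - <<'E'
from arc import *
cur(); tool(); arc(.18,3)
E
```

```text
t 16.325 pos [0.5073 0.1224 0.0887] psi(z) 0.2792329175222279 y [-0.0023  0.0165 -0.9999] q [0.1785 0.1292 2.0772 0.0207 0.9347 1.4577] F [-3.2127 16.0798 -3.0513] M [2.5677 0.3686 0.5229] w 0.2193912007606998
psi pos 0.289704272365754 r 0.1146729240710319 Ftool [-16.29     3.3231   1.3365] Mtool [ 0.3448 -0.5226  2.571 ] tau 1.8723244934435834
[0.0057, -0.0003, -0.0001, -0.0028, -0.06, -0.0164, 0.0]
[0.0069, -0.0003, 0.0002, 0.0, -0.06, 0.0, 0.0]
[0.0069, -0.0001, 0.0002, 0.0, -0.06, 0.0, 0.0]
```

Request:
{"api": "jog_arm", "payload": {"increments": [[0.009, 0, 0, -0.003, -0.05, -0.012, 0], [0.009, 0, 0.0002, 0, -0.05, -0.004, 0], [0.009, 0, 0.0002, 0, -0.05, -0.004, 0]]}}

```text
time: 16.7
tool_pos: [0.5125, 0.1087, 0.0885]
tcp_rot: [-1.371, 0.896, -0.872]
wrist_force: [-5.7, 16.5, 0.5]
width: 0.226
```

```bash
python3 - <<'E'
from arc import *
cur(); tool(); arc(.15,3)
E
```

```text
t 16.7 pos [0.5125 0.1087 0.0885] psi(z) 0.43121383866007523 y [-0.0061  0.0176 -0.9998] q [0.1498 0.1355 2.0703 0.0227 0.9394 1.2759] F [-5.6914 16.5148  0.5276] M [2.7191 0.8797 0.3689] w 0.22591581158502044
psi pos 0.4179161489310966 r 0.11451118765933299 Ftool [-17.3886  -0.2012   1.7333] Mtool [ 0.3305 -0.3699  2.8385] tau 1.9928788455266164
[0.0073, -0.0004, -0.0004, -0.0023, -0.05, -0.0185, 0.0]
[0.0057, -0.0004, 0.0001, 0.0, -0.05, 0.0, 0.0]
[0.0057, -0.0002, 0.0001, 0.0, -0.05, 0.0, 0.0]
```

Request:
{"api": "jog_arm", "payload": {"increments": [[0.01, -0.0005, 0, -0.002, -0.045, -0.012, 0], [0.01, -0.0004, 0.0002, 0, -0.05, -0.005, 0], [0.01, -0.0002, 0.0002, 0, -0.05, -0.005, 0]]}}

```text
time: 17.08
tool_pos: [0.5197, 0.0952, 0.0883]
tcp_rot: [-1.417, 0.788, -0.756]
wrist_force: [-8.8, 16.9, 2.5]
width: 0.226
```

```bash
python3 - <<'E'
from arc import *
cur(); tool(); arc(.15,3)
from look import *
look(["side"],["pad","holder_face"])
E
```

```text
t 17.075 pos [0.5197 0.0952 0.0883] psi(z) 0.578449846006939 y [-0.012   0.0193 -0.9997] q [0.1209 0.1473 2.0571 0.0254 0.947  1.0983] F [-8.7706 16.8841  2.5432] M [2.7479 1.2285 0.4287] w 0.22608371382640077
psi pos 0.5520862714480796 r 0.11446368252722215 Ftool [-18.9853  -2.1116   1.8886] Mtool [ 0.4639 -0.4378  2.9728] tau 2.1720133602550185
[0.0088, -0.0005, -0.0004, -0.0011, -0.05, -0.0227, 0.0]
[0.0057, -0.0004, 0.0001, 0.0, -0.05, 0.0, 0.0]
[0.0057, -0.0002, 0.0001, 0.0, -0.05, 0.0, 0.0]
side pad 0.6 [369. 180.] [0.7073 0.1921 0.058 ]
side holder_face 0.87 [369. 177.] [0.7096 0.2087 0.058 ]
```

Request:
{"api": "jog_arm", "payload": {"increments": [[0.01, -0.001, 0, -0.001, -0.035, -0.015, 0], [0.0095, -0.001, 0.0002, 0, -0.04, -0.008, 0], [0.0095, -0.001, 0.0002, 0, -0.04, -0.008, 0]]}}

```text
time: 17.6
tool_pos: [0.5272, 0.0843, 0.0885]
tcp_rot: [-1.453, 0.7, -0.669]
wrist_force: [-8.3, 16.2, 0.8]
width: 0.228
```

```bash
python3 - <<'E'
from arc import *
cur(); tool()
E
```

```text
t 17.6 pos [0.5272 0.0843 0.0885] psi(z) 0.692984450484613 y [-0.0142  0.0142 -0.9998] q [0.1022 0.1589 2.043  0.0191 0.9525 0.9689] F [-8.2984 16.1916  0.7741] M [2.5479 1.2168 0.2954] w 0.22795850529507122
psi pos 0.6674220716731614 r 0.11452543121876668 Ftool [-17.7703  -0.4264   3.958 ] Mtool [ 0.6854 -0.3144  2.737 ] tau 2.0446907574330373
```

Request:
{"api": "jog_arm", "payload": {"increments": [[0.01, -0.001, 0, -0.001, -0.03, -0.015, 0], [0.0095, -0.0008, 0.0002, 0, -0.04, -0.006, 0], [0.0095, -0.0008, 0.0002, 0, -0.04, -0.006, 0]]}}

```text
time: 17.98
tool_pos: [0.536, 0.0743, 0.0884]
tcp_rot: [-1.483, 0.617, -0.58]
wrist_force: [-9.4, 12.7, 2.0]
width: 0.226
```

```bash
python3 - <<'E'
from arc import *
cur(); tool()
E
```

```text
t 17.975 pos [0.536  0.0743 0.0884] psi(z) 0.8054008137439257 y [-0.0201  0.0117 -0.9997] q [0.0834 0.1755 2.0235 0.0163 0.9617 0.8395] F [-9.4059 12.7122  2.0114] M [2.1424 1.3907 0.2853] w 0.22557322909094887
psi pos 0.783665363488755 r 0.11462900200286044 Ftool [-15.6318  -1.6728   2.6392] Mtool [ 0.5745 -0.3121  2.4855] tau 1.7932467213181287
```

Request:
{"api": "jog_arm", "payload": {"increments": [[0.0095, -0.001, 0, 0, -0.03, -0.015, 0], [0.009, -0.0008, 0.0002, 0, -0.04, -0.006, 0], [0.008, -0.0008, 0.0002, 0, -0.04, -0.006, 0]]}}

```text
time: 18.35
tool_pos: [0.5456, 0.0656, 0.0885]
tcp_rot: [-1.51, 0.53, -0.492]
wrist_force: [-8.1, 8.8, 1.3]
width: 0.229
```

```bash
python3 - <<'E'
from arc import *
cur(); tool()
E
```

```text
t 18.35 pos [0.5456 0.0656 0.0885] psi(z) 0.9185994714970596 y [-0.0225  0.0076 -0.9997] q [0.0689 0.1921 2.0035 0.011  0.968  0.7148] F [-8.0576  8.7542  1.2528] M [1.5545 1.2505 0.2616] w 0.22903572512862772
psi pos 0.8965518334227272 r 0.1146591863142396 Ftool [-11.7426  -1.0045   2.0573] Mtool [ 0.4702 -0.2871  1.9353] tau 1.3483662772648914
```

Request:
{"api": "jog_arm", "payload": {"increments": [[0.008, -0.0008, 0, 0, -0.03, -0.015, 0], [0.0075, -0.0005, 0.0002, 0, -0.04, -0.006, 0], [0.007, -0.0005, 0.0002, 0, -0.04, -0.006, 0]]}}

```text
time: 18.73
tool_pos: [0.5558, 0.0585, 0.0883]
tcp_rot: [-1.534, 0.437, -0.408]
wrist_force: [-6.4, 4.2, 0.9]
width: 0.222
```

```bash
python3 - <<'E'
from arc import *
cur(); tool()
from look import *
look(["side","scene"],["pad","holder_face"])
E
```

```text
t 18.725 pos [0.5558 0.0585 0.0883] psi(z) 1.0324866277539948 y [-0.019   0.0004 -0.9998] q [0.0593 0.2068 1.9857 0.0018 0.968  0.5967] F [-6.3744  4.2073  0.8532] M [0.9032 0.9257 0.2043] w 0.22220010114953248
psi pos 1.0050496387716268 r 0.11459653439092082 Ftool [-7.643  -0.7305  0.3361] Mtool [ 0.2973 -0.221   1.2558] tau 0.8751164226115331
side pad 0.45 [370. 180.] [0.7088 0.1947 0.058 ]
side holder_face 0.55 [366. 177.] [0.7    0.2109 0.058 ]
scene holder_face 0.74 [307. 174.] [0.6903 0.1984 0.058 ]
scene holder_face 0.48 [300. 178.] [0.6567 0.1975 0.058 ]
```

Request:
{"api": "jog_arm", "payload": {"increments": [[0.0065, -0.0006, 0, 0, -0.02, -0.012, 0], [0.006, -0.0004, 0.0002, 0, -0.035, -0.004, 0], [0.006, -0.0004, 0.0002, 0, -0.035, -0.004, 0]]}}

```text
time: 19.4
tool_pos: [0.5675, 0.0517, 0.0885]
tcp_rot: [-1.551, 0.358, -0.343]
wrist_force: [-3.4, 1.1, -1.3]
width: 0.23
```

```bash
python3 - <<'E'
from arc import *
cur(); tool()
E
```

```text
t 19.4 pos [0.5675 0.0517 0.0885] psi(z) 1.1242656278682726 y [-0.0113 -0.0067 -0.9999] q [ 0.0507  0.2216  1.9671 -0.0074  0.9645  0.5016] F [-3.3526  1.0705 -1.3095] M [0.2465 0.2639 0.0637] w 0.2296475593009497
psi pos 1.1229111369559734 r 0.11480501143193964 Ftool [-3.4765  1.3401 -0.468 ] Mtool [ 0.1078 -0.0682  0.3438] tau 0.4001532368953429
```

Now smaller steps through the dead point.

Request:
{"api": "jog_arm", "payload": {"increments": [[0.005, -0.0003, 0.0002, 0, -0.03, 0, 0], [0.005, -0.0003, 0.0002, 0, -0.035, 0, 0], [0.003, 0, 0.0001, 0, -0.025, 0, 0]]}}

```text
time: 19.77
tool_pos: [0.5792, 0.0471, 0.0886]
tcp_rot: [-1.561, 0.287, -0.267]
wrist_force: [-6.9, 3.7, 2.3]
width: 0.222
```

```bash
python3 - <<'E'
from arc import *
cur(); tool()
E
```

```text
t 19.775 pos [0.5792 0.0471 0.0886] psi(z) 1.2183911372496752 y [-0.0137 -0.0057 -0.9999] q [ 0.0413  0.2422  1.941  -0.0062  0.9723  0.3973] F [-6.9134  3.708   2.2998] M [0.7849 1.0547 0.2572] w 0.22241510076038049
psi pos 1.2326092978872407 r 0.11456836183093252 Ftool [-7.793  -2.2264  1.0707] Mtool [ 0.3697 -0.2739  1.2581] tau 0.8881374340190052
```

Request:
{"api": "jog_arm", "payload": {"increments": [[0, 0, 0, 0, 0, 0, 0], [0, 0, 0, 0, 0, 0, 0]]}}

```text
time: 20.02
tool_pos: [0.579, 0.0472, 0.0884]
tcp_rot: [-1.561, 0.287, -0.266]
wrist_force: [-2.3, 0.6, -1.4]
width: 0.223
```

```bash
python3 - <<'E'
from arc import *
cur(); tool()
c=read_camera("side"); i=cv2.resize(c["img"][140:230,300:400],None,fx=6,fy=6,interpolation=cv2.INTER_CUBIC); cv2.imwrite("pics/k.png",i)
E
```

```text
t 20.025 pos [0.579  0.0472 0.0884] psi(z) 1.2186899625645897 y [-0.0146 -0.0055 -0.9999] q [ 0.0413  0.2425  1.941  -0.0059  0.9729  0.3968] F [-2.2545  0.6036 -1.4296] M [0.2449 0.2083 0.0801] w 0.22254319954773819
psi pos 1.2304165218647443 r 0.11452723280141575 Ftool [-2.3073  1.459  -0.1964] Mtool [ 0.1571 -0.0847  0.2792] tau 0.2664672646313297
```

View pics/k.png

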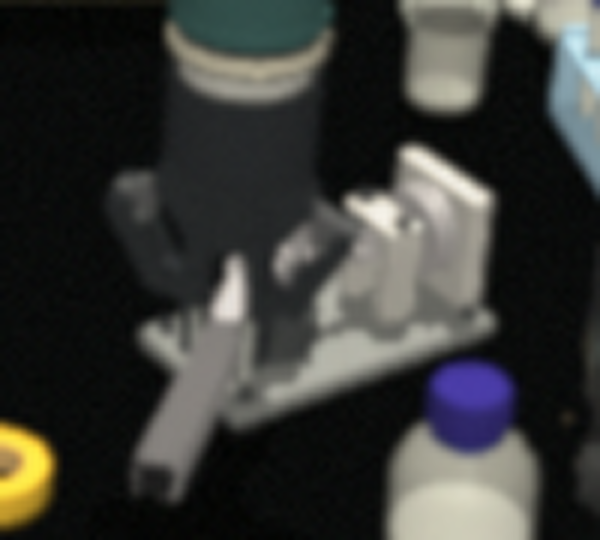

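Request:
{"api": "jog_arm", "payload": {"increments": [[0.003, 0, 0, 0, -0.015, 0, 0], [0.003, 0, 0, 0, -0.01, 0, 0]]}}

```text
time: 20.32
tool_pos: [0.58, 0.047, 0.088]
tcp_rot: [-1.562, 0.276, -0.237]
wrist_force: [-10.9, 4.4, 6.1]
width: 0.223
```

```bash
python3 - <<'E'
from arc import *
cur(); tool()
E
```

```text
t 20.325 pos [0.58  0.047 0.088] psi(z) 1.2445688936346895 y [-0.0252 -0.0023 -0.9997] q [ 0.0388  0.2507  1.9316 -0.0016  0.9846  0.3661] F [-10.8893   4.3529   6.0844] M [1.0457 1.6044 0.2288] w 0.22320476178866974
psi pos 1.2396335774843381 r 0.11441999107169668 Ftool [-11.8477  -5.8181   0.571 ] Mtool [ 0.4705 -0.2588  1.8524] tau 1.340194680492854
```

Request:
{"api": "jog_arm", "payload": {"increments": [[0, 0, 0, 0, 0, 0, 0], [-0.001, 0, 0, 0, 0, -0.01, 0], [-0.001, 0, 0, 0, 0.005, 0, 0], [0, 0, 0, 0, 0, 0, 0]]}}

```text
time: 20.82
tool_pos: [0.5793, 0.0473, 0.0887]
tcp_rot: [-1.563, 0.269, -0.252]
wrist_force: [0.4, -1.3, -3.3]
width: 0.226
```

```bash
python3 - <<'E'
from arc import *
from look import *
cur(); st=tool()
rows(np.r_[PV-.115*np.array([np.cos(1.235),np.sin(1.235)]),.0893],1.235,1,1,grip=0)
look(["wrist","side","scene"],["pad","holder_face"])
E
```

```text
t 20.825 pos [0.5793 0.0473 0.0887] psi(z) 1.2396531525007224 y [-0.0119 -0.0064 -0.9999] q [ 0.042   0.2413  1.942  -0.0071  0.9704  0.3772] F [ 0.4014 -1.2827 -3.3321] M [ 0.0696 -0.042  -0.0071] w 0.22568185054764314
psi pos 1.2330508943393614 r 0.11437464411368092 Ftool [ 0.8272  3.3352 -1.0496] Mtool [ 0.0796  0.0066 -0.017 ] tau -0.09193095488820652
total rot [ 0.0099  0.0046 -0.0091]
[0.0002, -0.0006, -0.0006, 0.0099, 0.0046, -0.0091, 0.0]
side pad 0.58 [371. 181.] [0.7134 0.1841 0.058 ]
side holder_face 0.85 [369. 178.] [0.7094 0.2027 0.058 ]
scene holder_face 0.74 [308. 172.] [0.7029 0.2054 0.058 ]
```

Request:
{"api": "jog_arm", "payload": {"increments": [[0, -0.0003, -0.004, 0.008, 0, -0.008, 0], [0, 0, -0.008, 0.002, 0, -0.001, 0], [0, 0, -0.01, 0, 0, 0, 0]]}}

```text
time: 21.65
tool_pos: [0.5715, 0.0258, 0.0889]
tcp_rot: [-1.555, 0.259, -0.259]
wrist_force: [0.3, 0.4, -3.2]
width: 0.227
```

```bash
python3 - <<'E'
from arc import *
cur(); tool()
E
```

```text
t 21.65 pos [0.5715 0.0258 0.0889] psi(z) 1.2408382050820324 y [-0.0002  0.0006 -1.    ] q [0.0012 0.2182 1.9703 0.0007 0.9533 0.3307] F [ 0.2515  0.4304 -3.1743] M [ 0.1024 -0.0883 -0.0011] w 0.22706497021360383
psi pos 1.2313539648079068 r 0.1372493013563505 Ftool [0.0997 3.1745 0.4871] Mtool [ 0.1255  0.001  -0.0503] tau -0.012876025592209489
```

Request:
{"api": "jog_arm", "payload": {"increments": [[0, 0, -0.01, 0, 0, 0, 0], [0, 0, -0.012, 0, 0, 0, 0], [0, 0, -0.013, 0, 0, 0, 0], [0, 0, -0.013, 0, 0, 0, 0], [0, 0, -0.013, 0, 0, 0, 0], [0, -0.01, -0.013, 0, 0, 0, 0], [0, -0.02, -0.005, 0, 0, 0, 0], [0, -0.025, 0, 0, 0, 0, 0], [0, 0, 0, 0, 0, 0, 0]]}}

```text
time: 22.78
tool_pos: [0.5432, -0.0576, 0.1469]
tcp_rot: [-1.555, 0.261, -0.262]
wrist_force: [0.3, -0.2, -3.2]
width: 0.226
```

```bash
python3 - <<'E'
from arc import *
from look import *
cur(); tool()
rows([.5349,-.1441,.142],-.0253,1,10,grip=0)
c=read_camera("side"); i=cv2.resize(c["img"][140:250,290:400],None,fx=5,fy=5,interpolation=cv2.INTER_CUBIC); cv2.imwrite("pics/m.png",i)
E
```

```text
t 22.775 pos [ 0.5432 -0.0576  0.1469] psi(z) 1.2378629822294056 y [ 0.0003 -0.0002 -1.    ] q [-0.1511  0.1049  1.9814 -0.0002  1.055   0.182 ] F [ 0.3184 -0.2057 -3.2201] M [ 0.0314 -0.0674 -0.0078] w 0.22597194515599842
psi pos 1.2359182077011552 r 0.22527213794486967 Ftool [ 0.3671  3.2202 -0.09  ] Mtool [ 0.0516  0.0078 -0.0534] tau -0.08297817182475245
total rot [-0.0001  1.2632  0.0004]
[0.002, 0.0005, -0.0084, -0.0, 0.1263, 0.0, 0.0]
[0.0031, 0.0005, -0.0081, -0.0, 0.1263, 0.0, 0.0]
[0.0041, 0.0005, -0.0077, -0.0, 0.1263, 0.0, 0.0]
[0.005, 0.0005, -0.0071, -0.0, 0.1263, 0.0, 0.0]
[0.0059, 0.0005, -0.0064, -0.0, 0.1263, 0.0, 0.0]
[0.0066, 0.0005, -0.0056, -0.0, 0.1263, 0.0, 0.0]
[0.0073, 0.0005, -0.0047, -0.0, 0.1263, 0.0, 0.0]
[0.0078, 0.0005, -0.0038, -0.0, 0.1263, 0.0, 0.0]
[0.0082, 0.0005, -0.0028, -0.0, 0.1263, 0.0, 0.0]
[0.0085, 0.0005, -0.0017, -0.0, 0.1263, 0.0, 0.0]
```

View pics/m.png

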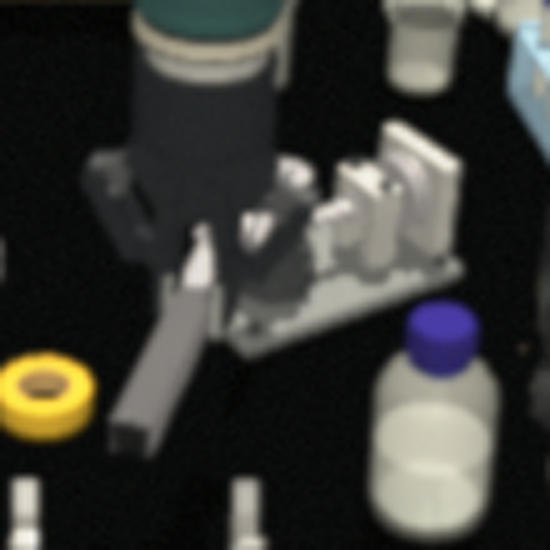

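Request:
{"api": "jog_arm", "payload": {"increments": [[0.002, -0.015, -0.0084, 0, 0.126, 0, 0], [0.003, 0, -0.0081, 0, 0.126, 0, 0], [0.004, 0, -0.0077, 0, 0.126, 0, 0], [0.005, 0, -0.0071, 0, 0.126, 0, 0], [0.006, 0, -0.0064, 0, 0.126, 0, 0], [0.0066, 0, -0.0056, 0, 0.126, 0, 0], [0.0073, 0, -0.0047, 0, 0.126, 0, 0], [0.0078, 0, -0.0038, 0, 0.126, 0, 0], [0.0082, 0, -0.0028, 0, 0.126, 0, 0], [0.0085, 0, -0.0017, 0, 0.126, 0, 0]]}}

```text
time: 24.08
tool_pos: [0.5228, -0.1438, 0.1463]
tcp_rot: [-1.194, 1.273, -1.238]
wrist_force: [0.3, 0.4, -2.9]
width: 0.226
```

Request:
{"api": "jog_arm", "payload": {"increments": [[0, 0, 0, 0, 0, 0, 0], [0, 0, 0, 0, 0, 0, 0]]}}

```text
time: 24.32
tool_pos: [0.5213, -0.1437, 0.1441]
tcp_rot: [-1.197, 1.274, -1.234]
wrist_force: [-0.8, 1.0, -3.7]
width: 0.225
```

```bash
python3 - <<'E'
from cyl import *
cur()
rows([.5349,-.1441,.10],-.0253,1,5,grip=0)
z=readout.read_state()["tool_pos"][2]
c=read_camera("wrist"); print(barfit(c,[.50,-.19],[.58,-.10],z+.0132)); 
P=mcloud(c,np.ones((400,640),bool)); Q=P[(abs(P[:,2]-z-.01)<.03)&(P[:,0]>.4)&(P[:,0]<.66)&(abs(P[:,1]+.144)<.03)]; print(Q[:,0].min(),Q[:,0].max())
# saddles
for x in (.446,.57):
    S=P[(abs(P[:,0]-x)<.012)&(P[:,2]>.06)&(P[:,2]<.075)&(P[:,1]>-.19)&(P[:,1]<-.10)]; print("saddle",len(S),S.mean(0) if len(S) else '',S[:,1].min() if len(S) else '',S[:,1].max() if len(S) else '')
c=read_camera("side");print(barfit(c,[.43,-.19],[.51,-.10],z+.0132))
E
```

```text
t 24.325 pos [ 0.5213 -0.1437  0.1441] psi(z) -0.05708099941437466 y [-0.0265  0.0066 -0.9996] q [-0.3137  0.115   1.9761 -0.0022  1.0777  1.3153] F [-0.752   1.0251 -3.7345] M [-0.0285 -0.1367  0.0108] w 0.22462970981877803
total rot [ 0.0268 -0.0318 -0.0055]
[-0.0, 0.0087, 0.0029, 0.0054, -0.0064, -0.0011, 0.0]
[-0.0, 0.0088, 0.0029, 0.0054, -0.0064, -0.0011, 0.0]
[-0.0, 0.0088, 0.0029, 0.0054, -0.0064, -0.0011, 0.0]
[0.0, 0.0088, 0.0028, 0.0054, -0.0064, -0.0011, 0.0]
[0.0, 0.0088, 0.0028, 0.0054, -0.0064, -0.0011, 0.0]
(13927, 0.54, array([-0.1463, -0.0809,  0.1462, -0.0274]), np.float64(0.003764988357405225))
0.4890640367505385 0.5962775414351493
saddle 0   
saddle 210 [ 0.5704 -0.12    0.0677] -0.12296305521408928 -0.11664111549483364
(336, 0.47, array([-0.1409, -0.0613,  0.1482, -0.0363]), np.float64(0.001292494111938321))
```

Request:
{"api": "jog_arm", "payload": {"increments": [[0, 0.006, 0.0028, 0.0054, -0.0064, -0.001, 0], [0, 0.008, 0.0028, 0.0054, -0.0064, -0.001, 0], [0, 0.008, 0.0028, 0.0054, -0.0064, -0.001, 0], [0, 0.008, 0.0028, 0.0054, -0.0064, -0.001, 0], [0, 0.008, 0.0028, 0.0054, -0.0064, -0.001, 0], [0, 0, 0, 0, 0, 0, 0]]}}

```text
time: 25.18
tool_pos: [0.5356, -0.1432, 0.1026]
tcp_rot: [-1.198, 1.224, -1.225]
wrist_force: [0.3, 0.1, -3.6]
width: 0.227
```

```bash
python3 - <<'E'
from cyl import *
cur()
rows([.534,-.1441,.075],-.0253,1,4,grip=0)
z=readout.read_state()["tool_pos"][2]
c=read_camera("wrist"); print(barfit(c,[.555,-.16],[.583,-.128],z+.0132)); 
P=mcloud(c,np.ones((400,640),bool)); Q=P[(abs(P[:,2]-z-.01)<.03)&(P[:,0]>.4)&(P[:,0]<.66)&(abs(P[:,1]+.144)<.03)]; print(Q[:,0].min(),Q[:,0].max())
c=read_camera("side");print(barfit(c,[.43,-.19],[.51,-.10],z+.0132))
E
```

```text
t 25.175 pos [ 0.5356 -0.1432  0.1026] psi(z) -0.02067337006547996 y [ 0.0013  0.0004 -1.    ] q [-0.3066  0.1697  1.9996  0.001   0.9712  1.2843] F [ 0.3241  0.0621 -3.5529] M [ 0.0012 -0.0471  0.0131] w 0.22672743205997317
total rot [-0.0013  0.0046 -0.0005]
[0.0002, 0.0069, -0.0004, -0.0003, 0.0012, -0.0001, 0.0]
[0.0002, 0.0069, -0.0004, -0.0003, 0.0012, -0.0001, 0.0]
[0.0002, 0.0069, -0.0004, -0.0003, 0.0012, -0.0001, 0.0]
[0.0002, 0.0069, -0.0004, -0.0003, 0.0012, -0.0001, 0.0]
(4237, 0.569, array([-0.1455,  0.001 ,  0.105 , -0.0014]), np.float64(0.0005741966844188444))
0.5033751840857187 0.6097183258794836
(299, 0.47, array([-0.1421, -0.0285,  0.1055, -0.0081]), np.float64(0.0013624617101929565))
```

Request:
{"api": "jog_arm", "payload": {"increments": [[0.0001, 0.009, -0.0004, 0, 0.001, 0, 0], [0.0001, 0.009, -0.0004, 0, 0.001, 0, 0], [0.0001, 0.009, -0.0004, 0, 0.001, 0, 0], [0, 0.008, 0, 0, 0.001, 0, 0], [0, 0.006, 0, 0, 0, 0, 0], [0, 0.004, 0, 0, 0, 0, 0], [0, 0, 0, 0, 0, 0, 0]]}}

```text
time: 26.15
tool_pos: [0.5351, -0.1439, 0.0557]
tcp_rot: [-1.195, 1.225, -1.229]
wrist_force: [-0.3, -0.7, -3.1]
width: 0.226
```

```bash
python3 - <<'E'
from cyl import *
cur()
E
```

```text
t 26.15 pos [ 0.5351 -0.1439  0.0557] psi(z) -0.025248956662347333 y [ 0.0031 -0.0002 -1.    ] q [-0.308   0.2294  2.0304  0.0009  0.8789  1.2874] F [-0.2992 -0.7052 -3.1096] M [-0.0044 -0.0841 -0.0239] w 0.22645306038585822
```

Request:
{"api": "jog_arm", "payload": {"increments": [[0, 0.0015, 0, -0.003, 0, 0, 0], [0, 0.0015, 0, 0, 0, 0, 0], [0, 0.001, 0, 0, 0, 0, 0], [0, 0, 0, 0, 0, 0, 0]]}}

```text
time: 26.65
tool_pos: [0.536, -0.1441, 0.0523]
tcp_rot: [-1.196, 1.226, -1.229]
wrist_force: [0.1, -0.7, -2.7]
width: 0.223
```

Request:
{"api": "jog_arm", "payload": {"increments": [[0, 0.0008, 0, 0, 0, 0, 0], [0, 0.0006, 0, 0, 0, 0, 0], [0, 0, 0, 0, 0, 0, 0]]}}

```text
time: 27.02
tool_pos: [0.5363, -0.1442, 0.0516]
tcp_rot: [-1.196, 1.226, -1.229]
wrist_force: [-0.2, -0.0, -2.3]
width: 0.227
```

Request:
{"api": "jog_arm", "payload": {"increments": [[0, 0.0005, 0, 0, 0, 0, 0.3], [0, 0, 0, 0, 0, 0, 0.4], [0, 0, 0, 0, 0, 0, 0.6], [0, 0, 0, 0, 0, 0, 0.9], [0, 0, 0, 0, 0, 0, 0.9], [0, -0.01, 0, 0, 0, 0, 0.9], [0, -0.03, 0, 0, 0, 0, 0.9], [0, -0.05, 0, 0, 0, 0, 0.9], [0, -0.05, 0, 0, 0, 0, 0.9], [0, -0.05, 0, 0, 0, 0, 0.9]]}}

```text
time: 28.28
tool_pos: [0.5334, -0.1433, 0.2444]
tcp_rot: [-1.2, 1.232, -1.224]
wrist_force: [0.8, -0.1, -0.1]
width: 0.902
```

Request:
{"api": "jog_arm", "payload": {"increments": [[0, -0.05, 0, 0, 0, 0, 0.9], [-0.04, -0.04, -0.03, 0, 0, 0, 0.9], [-0.05, 0, -0.03, 0, 0, 0, 0.9], [-0.05, 0, -0.03, 0, 0, 0, 0.9], [0, 0, 0, 0, 0, 0, 0.9], [0, 0, 0, 0, 0, 0, 0.9]]}}

```text
time: 29.02
tool_pos: [0.4494, -0.0005, 0.3476]
tcp_rot: [-1.186, 1.216, -1.237]
wrist_force: [0.5, 0.1, -0.9]
width: 0.902
```

```bash
python3 - <<'E'
from look import *
from fit import *
cur()
look(["wrist","side"],["pad","holder_face","pivot","collar","stub_tip","bar_center","bar_mouth","rest_seat"],"n")
for n in ["wrist","side"]:
    c=read_camera(n); line(c,[.38,-.18],[.64,-.10],[.060,.080],n+" barfull"); line(c,[.43,-.18],[.58,-.10],[.058,.069],n+" bar")
    cl=mcloud(c,np.ones((400,640),bool))
    if n=="wrist": i=cv2.resize(c["img"],(800,500)); cv2.imwrite("pics/p.png",i)
E
```

```text
t 29.025 pos [ 0.4494 -0.0005  0.3476] psi(z) -0.026384199047438606 y [ 0.016  -0.0013 -0.9999] q [-0.0564 -0.2339  1.9236 -0.0004  1.4358  1.5409] F [ 0.4929  0.1308 -0.853 ] M [-0.0424 -0.012  -0.0267] w 0.901640703456914
wrist pivot 0.59 [168.  10.] [0.6221 0.1533 0.092 ]
wrist collar 0.57 [207.  32.] [0.6009 0.1154 0.092 ]
wrist stub_tip 0.81 [261.  51.] [0.5804 0.0599 0.092 ]
wrist stub_tip 0.74 [425. 113.] [ 0.512  -0.1175  0.092 ]
wrist bar_center 0.84 [438. 115.] [ 0.5089 -0.144   0.054 ]
wrist bar_center 0.7 [199. 229.] [0.3702 0.1662 0.054 ]
wrist bar_mouth 0.87 [448.  24.] [ 0.6101 -0.1491  0.054 ]
wrist bar_mouth 0.82 [186. 184.] [0.4322 0.1752 0.054 ]
wrist rest_seat 0.67 [436. 118.] [ 0.5052 -0.1418  0.054 ]
wrist rest_seat 0.44 [209.  32.] [0.6086 0.1251 0.054 ]
side pad 0.58 [370. 181.] [0.7082 0.1842 0.058 ]
side pad 0.34 [345. 180.] [0.6222 0.1948 0.058 ]
side holder_face 0.7 [369. 178.] [0.7089 0.2067 0.058 ]
side pivot 0.58 [347. 177.] [0.6245 0.1567 0.092 ]
side collar 0.67 [344. 184.] [0.6073 0.1139 0.092 ]
side stub_tip 0.51 [340. 194.] [0.5907 0.0552 0.092 ]
side bar_center 0.83 [319. 245.] [ 0.5144 -0.1393  0.054 ]
side bar_center 0.59 [268. 193.] [0.3604 0.1248 0.054 ]
side bar_mouth 0.82 [353. 247.] [ 0.6072 -0.1518  0.054 ]
side bar_mouth 0.68 [282. 287.] [ 0.4164 -0.2909  0.054 ]
side rest_seat 0.74 [315. 246.] [ 0.5033 -0.1448  0.054 ]
wrist barfull 3599 psi -0.029814858 ends [ 0.4083 -0.1421] [ 0.6095 -0.1481] wid [-0.0171  0.0129] z [0.0623 0.0645 0.0687]
wrist bar 2653 psi -0.040449157 ends [ 0.4297 -0.142 ] [ 0.58   -0.1481] wid [-0.0178  0.0109] z [0.0603 0.0642 0.0657]
side barfull 487 psi -0.037999783 ends [ 0.409 -0.142] [ 0.6099 -0.1496] wid [-0.0123  0.0133] z [0.0615 0.0644 0.0685]
side bar 383 psi -0.06079557 ends [ 0.4307 -0.1435] [ 0.5797 -0.1525] wid [-0.0121  0.0153] z [0.0591 0.064  0.0664]
```

View pics/p.png

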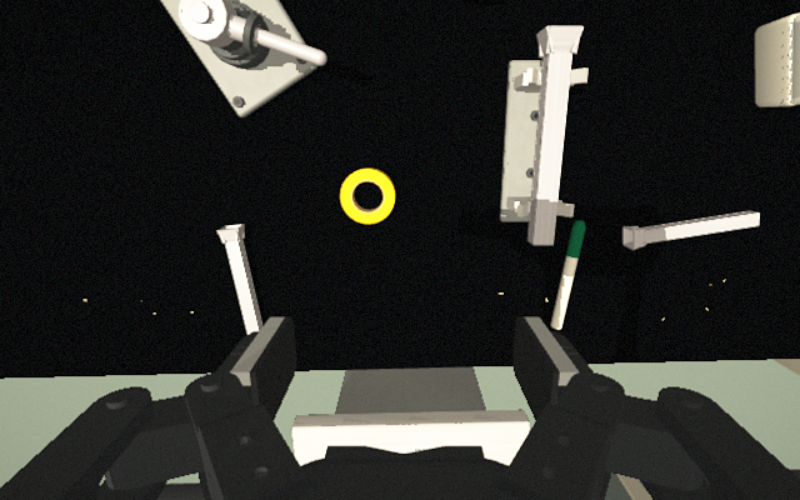

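```bash
python3 - <<'E'
from h import *
cur()
for n in ["wrist","side"]:
    c=read_camera(n); P=mcloud(c,np.ones((400,640),bool))
    Q=P[(P[:,2]>.09)&(P[:,2]<.103)&(P[:,0]>.56)&(P[:,0]<.625)&(P[:,1]>.055)&(P[:,1]<.108)]
    v=cv2.fitLine(Q[:,:2].astype(np.float32),cv2.DIST_HUBER,0,.01,.01).ravel(); v*=np.sign(v[1]) if v[1]<0 else 1
    print(n,len(Q),"psi",np.arctan2(v[1],v[0])%np.pi,"pt",abs(v[2:]))
E
```

```text
t 30.025 pos [ 0.4493 -0.0005  0.3469] psi(z) -0.027368562366668632 y [ 0.0144 -0.0007 -0.9999] q [-0.0566 -0.2327  1.924   0.0001  1.4359  1.5416] F [-0.1092  0.2929  0.0203] M [-0.0341  0.0227  0.0133] w 0.9003024568665946
wrist 612 psi 1.2113861 pt [0.5922 0.0841]
side 38 psi 1.2095171 pt [0.592  0.0813]
```

```bash
python3 -c "
from workcell import bot; print(bot.finish_job())"
```

```text
the job is handed in; nothing more can be done
None
```

The clamp is closed and locked on its stop, the bar is back in its rest, and the job was handed in at about 30 s of the 72 s allowed. No verdict is reported, so the checks below are my own.

**What I did**
- I took the square bar from its rest, slid it over the stub until the mouth touched the collar at about 4 N, and backed off 2 mm.
- I swung the lever anticlockwise about 1.3 rad. The resisting torque peaked at about 2.1 N m, friction included. The wrist read at most about 19 N sideways during the swing.
- Past the dead point it met the hard stop. I leaned on the stop at about 12 N, then drew the bar off with almost no force and laid it back in the saddles.

**Last checks**
- **Lever:** after release it stood at about 1.21 to 1.23 rad by two cameras, against 1.23 rad felt at the stop. Just before I drew the bar off, the lever's force had reversed, pushing on towards the stop.
- **Bar:** its middle was at (0.509, -0.145), about 2 to 3 mm from where it started, with its axis 54 mm above the bench. The cameras gave its direction as -0.03 to -0.06 rad against the slots' -0.025, so it is inside the limit.
- **Robot:** the gripper was open, well above everything, and feeling no force.

**Not confirmed**
- **Pad gap:** I could not measure it to 1.2 mm. The camera network's pad and holder positions were too scattered, so the closed state rests on the lever angle and the felt stop.
- **Contact force:** the force between bar and stub was inferred from the wrist readings, not measured directly.
- **Bystanders:** I did not measure them again afterwards. The last picture showed the tape roll and marker undisturbed, but the bottle and beaker were out of its view.

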